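# Seat the click-force test bench's units in their docks

## Task

Set up the mouse click-force bench: press the load cell (blue pad), the red meter (red pad) and the USB hub (light grey pad) each into its own sprung dock until it clicks past the spring plungers and sits flat on the floor pad, and set the grey mouse flat in the aluminium nest between its dowels. Let go of everything and leave the mug and the tape roll where they stand.

Things in the scene. Friction and masses are not known exactly. Their poses are not given: they have to be found in the camera images.
- load_cell: Sizes in mm. Loose load cell: dark grey box with a blue-framed front, 46 wide (x) x 60 long (y) x 42 high, and an 8 mm stud in the middle of its top up to z 54; 0.24 kg. Origin: centre of its underside, z up. Grasp across x. Goes into cell_dock with y along the dock's y, either way round.
- red_meter: Loose bright red hand meter with a display, 62 wide (x), 37 high, 0.24 kg; its solid box runs from y -60.5 to y +51.5, and a green terminal 8 long sticks out beyond y +51.5. Origin: underside, z up; the box's centre lies at y -4.5. Grasp across x. Goes into meter_dock, box centre on the dock's centre, y along its y, either way round.
- usb_hub: Loose grey four-port USB hub, a bar 32 wide (x) x 104 long (y) x 21 high, 0.07 kg. Origin: centre of its underside, z up. Grasp across x. Goes into hub_dock with y along the dock's y, either way round.
- test_mouse: Loose dark grey computer mouse, 108 long (x) x 55 wide (y) x 37 high in the middle, 0.085 kg. Origin: centre of its underside, z up. Grasp across y at the middle. Goes into mouse_nest with x along the nest's x, either way round.
- cell_dock: Fixed black cradle, 80 (x) x 104 (y). Origin: underside centre, z up, y lengthways. Blue floor pad, top at z 6, takes the unit's base. End uprights 69 high, inner faces at y +-34, flared 7 at the top; two sprung round-nosed plungers at z 55 stand 6 out: push down 8 to 10 N past them; they then hold its top edges. Corner ears 33 high, inner faces at x +-27, flared 6. mm.
- meter_dock: Fixed black cradle, 96 (x) x 156 (y). Origin: underside centre, z up, y lengthways. Red floor pad, top at z 6, takes the unit's base. End uprights 63 high, inner faces at y +-60, flared 7 at the top; four (two an end, x +-22) sprung round-nosed plungers at z 49 stand 6 out: push down 8 to 10 N past them; they then hold its top edges. Corner ears 31 high, inner faces at x +-35, flared 6. mm.
- hub_dock: Fixed black cradle, 66 (x) x 148 (y). Origin: underside centre, z up, y lengthways. Light grey floor pad, top at z 6, takes the unit's base. End uprights 47 high, inner faces at y +-56, flared 7 at the top; two sprung round-nosed plungers at z 33 stand 6 out: push down 8 to 10 N past them; they then hold its top edges. Corner ears 23 high, inner faces at x +-20, flared 6. mm.
- mouse_nest: Fixed aluminium plate 146 (x) x 96 (y) x 6 high on the desk, with eight black rubber-sleeved dowels 11 thick with conical steel tips, up to z 26: four beside the mouse at x +-33, y +-35.5, two at each end at x +-63, y +-11. Origin: centre of its underside, z up. The mouse rests flat on the plate (z 6) between the dowels, about 2.5 clearance all round, no spring.
- mug: Bystander: loose purple mug, 86 across, 96 high, behind the loose units. Origin: centre of its underside. Leave it alone.
- tape_roll: Bystander: loose orange roll of tape lying flat, 72 across, 24 high, at the front edge of the desk. Origin: centre of its underside. Leave it alone.

How it is judged:
By the outcome, as a careful person would: the job done as asked, in the order asked, and still so for the second after the job is handed in, with the robot touching nothing.
It also fails if it takes over 134 s, if anything falls off the work surface, if the arm or the gripper's body presses on something with over 40 N, if the wrist force passes 120 N, or if a joint passes its speed limit or range.

## Robot

A 6-joint arm with a two-finger parallel gripper is mounted at the origin on a cart in front of the work surface, level with it; the furniture and walls round the work are solid. World frame = base frame: x ahead of the robot, y to its left, z up, the work surface at z = 0. Lengths are in m, angles in rad, forces in N, time in s.
With the tool pointing down it reaches from about 0.35 to 0.775 m from the base axis. Payload 5.5 kg.
Tool frame: the origin (TCP) lies at the very end of the fingers, on their centre line; the grasp point (between the pads) lies 19 mm behind it; z points along the fingers, y is the line along which they close (so a half turn about z gives the same grasp; the last joint's range is limited). The gripper opens to 85 mm and grips with 20 to 120 N. Pads are 22 mm wide; open, the fingers measure 114 mm over their backs; the gripper's body (76 mm by 85 mm) begins 54 mm behind the grasp point. The pads swing forward as they close: fully open they stand 13 mm farther back than shut.
Start: joints at [1.205, 0.313, 0.046, 1.304, 0, 1.431], TCP at [0.129, 0.56, 0.231] pointing down, gripper open.
Joint ranges: [-2.76, 2.76], [-0.86, 1.69], [-1.03, 1.26], [-2.2, 2.34], [-1.47, 1.5], [-3.14, 3.14]. Speed limits (rad/s): [2.57, 2.57, 3.14, 3.14, 3.14, 3.14].

## Interface

Orientations are given as a unit quaternion [w, x, y, z].
In Python, from workcell import get_state, read_camera, hand_in gives the robot as it stands.
- The arm moves only by the tool send_rows, never from a script. Its argument "increments" is a list of rows, each an object of numbers: "dx", "dy", "dz": the shift along the world's x, y, z in units of 25 mm (1.0 is 25 mm); "roll": the turn about the world's z in units of 8 degrees (1.0 is 8 degrees); "claw": the opening, from -1 (shut) to 1 (fully open). In form: [{"dx": .., "dy": .., "dz": .., "roll": .., "claw": ..}, ...]. A call has exactly 5 rows; each row is the pose to reach, as a shift and turn from the pose commanded when the call began; what a row does not reach only later rows make up. A row lasts 1/8 s, in which the tool goes at most 62.5 mm and 10.7 degrees, less where a joint would pass 70% of its speed; a pose out of reach is approached as far as the arm can. A call with a gripper value outside its range is refused whole. The fingers move at their own pace and stop on an object; "grip_force" is the grip in N (left out, the last holds). Time passes only in rows, so rows that repeat a pose let the fingers close, or fill a call up. It gives the time, the measured TCP pose, the force, the opening and the grip force at its end, in the units of the state.
- get_state(): the state, without advancing time (a new reading comes with each control period).
- read_camera(name): name is "scene" or "top" or "wrist"; returns a dict with "image" (480x640x3 uint8, blue, green, red), "fx", "fy", "cx", "cy" (pixels), "world_to_cam" (4x4, takes a point from world to camera coordinates). Camera axes: x right, y up, looking along -z (the intrinsics and any distortion apply to the point x, -y, -z); pixel columns grow to the right and rows downward; lengths in m; the calibration is good to about 2 mm. A picture is of the moment at which its call begins. There is no depth.
- hand_in(): hands the job in; it is judged then, once.
The state is a dict: "clock": time; "joint_pos": joint angles; "qvel": joint speeds; "tau": joint torques, N m; "tcp_pos": TCP position; "orientation": TCP orientation; "wrist_force": force on the tool from outside, world axes, zero at the start; "ft_torque": the same for the moment, N m; "finger_gap": finger opening in m; "grip_force": force on a finger pad.
Only numpy, scipy, OpenCV 4.12 (cv2) and the standard library are available. Lean on these libraries where they do the work, as an engineer would, in place of code of your own. Each camera call takes 0.05 s, during which the arm holds its last target. There are 200 camera calls.

## Working session

There is one attempt and no reset: what is moved stays moved. The work goes in short steps, Python scripts to look and compute and a tool call to move; the robot and the scene stay as the last step left them, time stands still between calls to the robot, and variables do not carry over. Pictures are saved under pics/ and viewed, at most 14 in all, crops included, and the job is handed in when it is done.

Besides the shell and the picture viewer there is one more tool, called after "Emit:" by a JSON object that holds its "name" and its "arguments". send_rows: Moves the arm, as the interface text tells. Its arguments: {"type":"object","properties":{"increments":{"type":"array","items":{"type":"object","properties":{"dx":{"type":"number"},"dy":{"type":"number"},"dz":{"type":"number"},"roll":{"type":"number"},"claw":{"type":"number"}}}},"grip_force":{"type":"number"}},"required":["increments"]}

```bash
mkdir -p pics; ls
cat > h.py <<'E'
import numpy as np, cv2
from workcell import get_state, read_camera
def snap(n,f=None):
    c=read_camera(n)
    if f: cv2.imwrite('pics/'+f,c['image'])
    return c
def ray(c,u,v,z):
    M=np.array(c['world_to_cam']);R=M[:3,:3];t=M[:3,3]
    d=R.T@np.array([(u-c['cx'])/c['fx'],-(v-c['cy'])/c['fy'],-1]);o=-R.T@t
    return o+d*(z-o[2])/d[2]
def proj(c,p):
    M=np.array(c['world_to_cam']);q=M[:3,:3]@np.array(p)+M[:3,3]
    return np.array([c['cx']-c['fx']*q[0]/q[2],c['cy']+c['fy']*q[1]/q[2]])
E
python3 - <<'E'
from h import *
for n in('top','scene'):
    c=snap(n,n+'0.png');print(n,{k:c[k] for k in c if k!='image'})
s=get_state();print(s)
E
```

```text
pics
top {'fx': 493.11620174034664, 'fy': 493.11620174034664, 'cx': 328.2696386981346, 'cy': 235.14087496475452, 'world_to_cam': array([[ 0.00806223, -0.99996447, -0.00246246, -0.01770966],
       [ 0.98539795,  0.0075259 ,  0.17010066, -0.53890568],
       [-0.17007608, -0.00379789,  0.98542362, -1.1095269 ],
       [ 0.        ,  0.        ,  0.        ,  1.        ]])}
scene {'fx': 523.0797592982128, 'fy': 523.0797592982128, 'cx': 316.4646217846038, 'cy': 230.88413687300942, 'world_to_cam': array([[ 0.61274641, -0.79007861,  0.01782203, -0.31631005],
       [ 0.56976123,  0.45728193,  0.68283628, -0.33717156],
       [-0.54764403, -0.40825118,  0.73035402, -1.03435091],
       [ 0.        ,  0.        ,  0.        ,  1.        ]])}
{'clock': 0.1, 'joint_pos': array([1.20540518e+00, 3.13957084e-01, 4.50679758e-02, 1.30357796e+00,
       6.78794496e-06, 1.43118712e+00]), 'qvel': array([ 0.00059502, -0.00192264,  0.00206635, -0.00182428, -0.00074619,
       -0.00188751]), 'tau': array([ 3.69284389e-03, -4.81723452e+01,  2.99244905e+01,  1.26928373e-02,
       -6.69669112e-05, -8.53597385e-06]), 'tcp_pos': array([0.12857193, 0.55997192, 0.23046988]), 'orientation': array([-2.11983637e-04,  1.12651303e-01,  9.93634232e-01, -8.08034941e-04]), 'wrist_force': array([-0.58152069,  0.09299638, -0.63165181]), 'ft_torque': array([-0.03431316, -0.00434556, -0.05802078]), 'grip_force': 0.0, 'finger_gap': 0.08534874574004796}
```

View pics/top0.png

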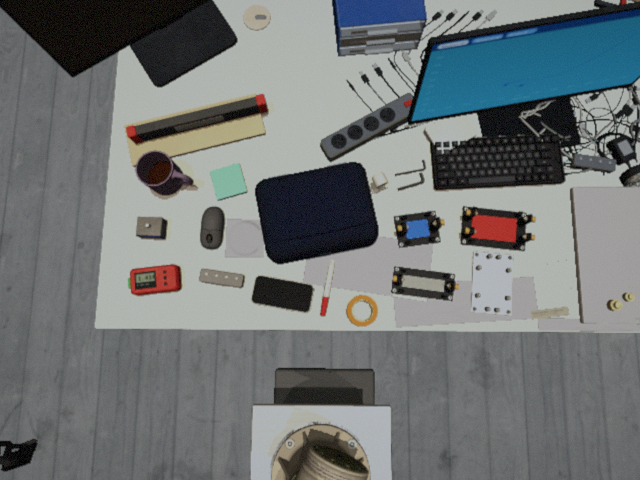

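View pics/scene0.png

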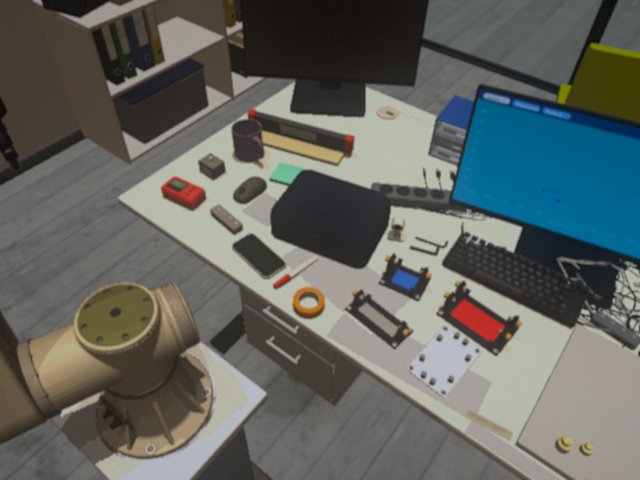

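The top view shows the loose units on the left: load cell (151,227), meter (155,279), hub (221,278), mouse (212,228). The docks are on the right: cell (417,229), meter (495,229), hub (423,284), nest (492,283). Everything is roughly axis-aligned. I'll take coarse positions first, then refine with the wrist camera.

Run:
```python
from h import *
c=snap('top')
M=np.array(c['world_to_cam']);print('cam',-M[:3,:3].T@M[:3,3])
for n,u,v,z in [('cell',151,225,.042),('meter',155,279,.037),('hub',221.5,278,.021),('mouse',212,228,.025),('celld',417,229,.006),('meterd',495,229,.006),('hubd',423,284,.006),('nest',492,283,.006),('mug',157,168,.096),('tape',361,310,.024),('bag',316,212,.1)]:
    p=ray(c,u,v,z);print(n,p.round(3),np.hypot(p[0],p[1]).round(3))
w=snap('wrist','w0.png');M=np.array(w['world_to_cam']);print(w['fx'],w['cx'],w['cy'],'wcam',(-M[:3,:3].T@M[:3,3]).round(3),M[:3,:3].round(3))
cv2.imwrite('pics/crop.png',np.vstack([cv2.resize(c['image'][195:325,100:260],None,fx=3.6,fy=2.3*1,interpolation=2),cv2.resize(c['image'][195:325,385:545],None,fx=3.6,fy=2.3,interpolation=2)]))
```

```text
cam [ 0.34247534 -0.01786714  1.18497862]
cell [0.561 0.406 0.042] 0.692
meter [0.434 0.389 0.037] 0.583
hub [0.439 0.238 0.021] 0.499
mouse [0.558 0.265 0.025] 0.618
celld [ 0.563 -0.229  0.006] 0.607
meterd [ 0.564 -0.418  0.006] 0.702
hubd [ 0.429 -0.24   0.006] 0.492
nest [ 0.433 -0.405  0.006] 0.593
mug [0.684 0.381 0.096] 0.783
tape [ 0.367 -0.091  0.024] 0.378
bag [0.582 0.014 0.1  ] 0.583
356.4649182892117 311.7307292844623 238.87187561662304 wcam [0.046 0.579 0.373] [[ 0.224  0.975 -0.001]
 [-0.921  0.211 -0.327]
 [-0.319  0.074  0.945]]
```

View pics/crop.png

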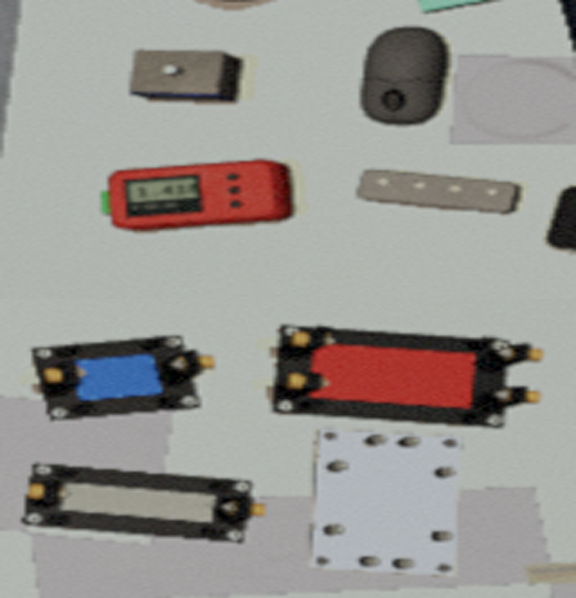

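Emit:
{"name": "send_rows", "arguments": {"increments": [{"dx": 1.484,"dy": -0.88,"dz": -0.16,"roll": -0.963,"claw": 1},{"dx": 2.968,"dy": -1.76,"dz": -0.32,"roll": -1.926,"claw": 1},{"dx": 4.452,"dy": -2.64,"dz": -0.48,"roll": -2.889,"claw": 1},{"dx": 5.936,"dy": -3.52,"dz": -0.64,"roll": -3.852,"claw": 1},{"dx": 7.42,"dy": -4.4,"dz": -0.8,"roll": -4.815,"claw": 1}]}}

```text
clock: 0.82
tcp_pos: [0.3153, 0.4496, 0.2111]
orientation: [-0.0, 0.436, 0.9, -0.0]
wrist_force: [0.9, 0.3, 0.3]
finger_gap: 0.0855
grip_force: 0.0
```

Emit:
{"name": "send_rows", "arguments": {"increments": [{"dx": 1.484,"dy": -0.88,"dz": -0.16,"roll": -0.963,"claw": 1},{"dx": 2.968,"dy": -1.76,"dz": -0.32,"roll": -1.926,"claw": 1},{"dx": 4.452,"dy": -2.64,"dz": -0.48,"roll": -2.889,"claw": 1},{"dx": 5.936,"dy": -3.52,"dz": -0.64,"roll": -3.852,"claw": 1},{"dx": 7.42,"dy": -4.4,"dz": -0.8,"roll": -4.815,"claw": 1}]}}

```text
clock: 1.45
tcp_pos: [0.5008, 0.3395, 0.191]
orientation: [-0.0, 0.709, 0.706, -0.0]
wrist_force: [0.8, 0.9, 0.2]
finger_gap: 0.0852
grip_force: 0.0
```

Emit:
{"name": "send_rows", "arguments": {"increments": [{"dx": 0,"claw": 1},{"dx": 0,"claw": 1},{"dx": 0,"claw": 1},{"dx": 0,"claw": 1},{"dx": 0,"claw": 1}]}}

```text
schema error: expected keys dx, dy, dz, roll, claw
```

Run:
```python
from h import *
import pickle
w=snap('wrist','w1.png');pickle.dump(w,open('w1.pkl','wb'))
s=get_state();print(s['tcp_pos'],s['orientation'],s['joint_pos'])
```

```text
[0.50532447 0.33674129 0.19005762] [1.58863773e-03 7.11490652e-01 7.02693729e-01 2.27754799e-04] [ 0.45711303  0.38859017  0.05318251  1.23395089 -0.00286973  2.04034812]
```

View pics/w1.png

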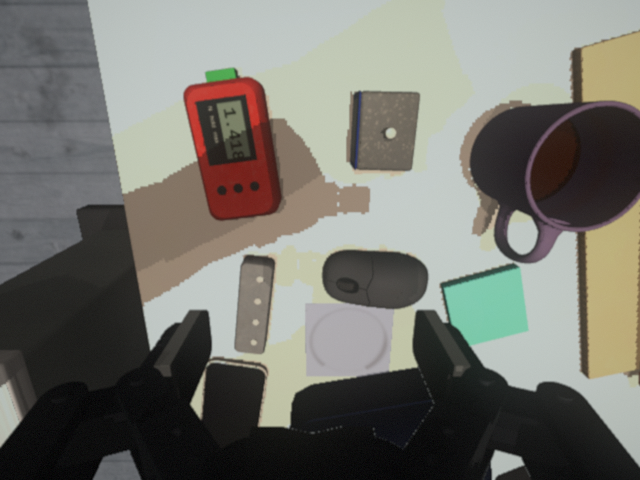

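The wrist view shows the meter (232,150), cell (386,131) with stud (390,133), hub (254,304) and mouse (375,278), all clear of each other. Next I'll segment them.

```bash
cat >> h.py <<'E'
def pose(c,mask,z,name,kern=5):
    m=cv2.morphologyEx(mask.astype(np.uint8),cv2.MORPH_OPEN,np.ones((3,3)));m=cv2.morphologyEx(m,cv2.MORPH_CLOSE,np.ones((kern,kern)))
    cs=cv2.findContours(m,0,2)[0]
    if not cs: print(name,'none');return
    k=max(cs,key=cv2.contourArea)
    P=np.array([ray(c,*q[0],z)[:2] for q in k],np.float32)
    (cx,cy),(a,b),t=cv2.minAreaRect(P*1000)
    print(name,'rect c %.1f %.1f size %.1f %.1f ang %.1f'%(cx,cy,a,b,t),'px',cv2.boundingRect(k));return k
def roi(c,u0,v0,u1,v1):
    m=np.zeros(c['image'].shape[:2],bool);m[v0:v1,u0:u1]=1;return m
E
python3 - <<'E'
from h import *
import pickle
w=pickle.load(open('w1.pkl','rb'))
im=w['image'];h=cv2.cvtColor(im,cv2.COLOR_BGR2HSV).astype(int);H,S,V=h[...,0],h[...,1],h[...,2]
for p in [(385,110),(370,150),(254,290),(350,270),(410,270),(300,190),(300,100),(460,300)]: print(p,h[p[1],p[0]],end=' ')
print()
print('stud',ray(w,390,133,.054))
red=((H<8)|(H>172))&(S>130)
k1=pose(w,red&roi(w,170,60,300,230),.037,'meter',25)
k2=pose(w,(V<150)&(S<60)&roi(w,345,80,435,185),.042,'cell')
k3=pose(w,(V<150)&(S<75)&roi(w,225,245,285,358),.021,'hub')
k4=pose(w,(V<120)&roi(w,310,240,440,312),.015,'mouse')
cv2.drawContours(im,[k for k in(k1,k2,k3,k4) if k is not None],-1,(0,255,0),1)
cv2.imwrite('pics/w1s.png',cv2.resize(im[50:370,150:450],None,fx=1.8,fy=1.8))
for q in[(363,91),(419,93),(414,171),(358,168)]: print(ray(w,*q,.042).round(4))
E
```

```text
(385, 110) [ 18  48 132] (370, 150) [ 16  42 114] (254, 290) [ 17  35 133] (350, 270) [15 21 72] (410, 270) [30  8 64] (300, 190) [ 15  60 152] (300, 100) [ 41  24 201] (460, 300) [ 79  91 201] 
stud [0.56000867 0.41104033 0.054     ]
meter rect c 438.7 395.6 size 62.1 108.1 ang 7.2 px (185, 78, 95, 142)
cell rect c 555.7 411.4 size 59.2 53.5 ang 88.6 px (347, 91, 73, 80)
hub rect c 442.9 245.5 size 110.0 32.8 ang 81.9 px (234, 254, 41, 100)
mouse rect c 562.3 271.2 size 61.2 104.1 ang 85.1 px (322, 250, 106, 59)
[0.5401 0.441  0.042 ]
[0.5825 0.4394 0.042 ]
[0.584  0.3809 0.042 ]
[0.5385 0.3835 0.042 ]
```

View pics/w1s.png

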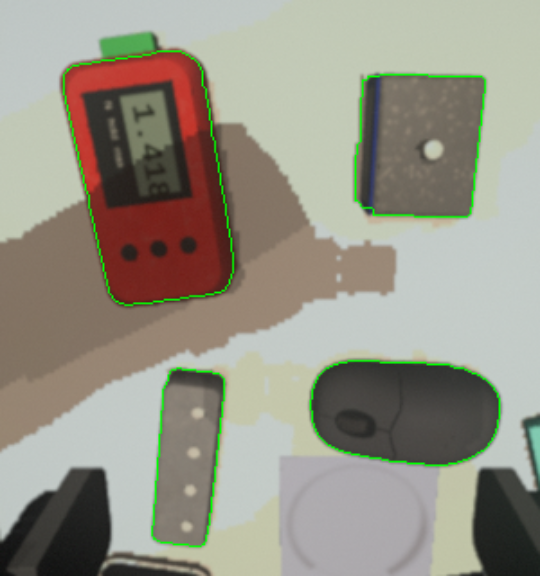

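Emit:
{"name": "send_rows", "arguments": {"increments": [{"dx": 1.2,"dy": 1.4,"dz": 0,"roll": 0,"claw": 1},{"dx": 2.44,"dy": 2.84,"dz": 0,"roll": 0,"claw": 1},{"dx": 2.44,"dy": 2.84,"dz": -2,"roll": 0,"claw": 1},{"dx": 2.44,"dy": 2.84,"dz": -4,"roll": 0,"claw": 1},{"dx": 2.44,"dy": 2.84,"dz": -4.4,"roll": 0,"claw": 1}]}}

```text
clock: 2.12
tcp_pos: [0.5577, 0.4099, 0.0766]
orientation: [-0.001, 0.707, 0.707, -0.004]
wrist_force: [-1.1, -0.5, -0.1]
finger_gap: 0.0853
grip_force: 0.0
```

Emit:
{"name": "send_rows", "arguments": {"increments": [{"dx": 0,"dy": 0,"dz": 0,"roll": 0,"claw": 1},{"dx": 0,"dy": 0,"dz": 0,"roll": 0,"claw": 1},{"dx": 0,"dy": 0,"dz": 0,"roll": 0,"claw": 1},{"dx": 0,"dy": 0,"dz": 0,"roll": 0,"claw": 1},{"dx": 0,"dy": 0,"dz": 0,"roll": 0,"claw": 1}]}}

```text
clock: 2.75
tcp_pos: [0.561, 0.4116, 0.082]
orientation: [0.0, 0.707, 0.707, 0.0]
wrist_force: [-0.3, 0.1, 0.1]
finger_gap: 0.0853
grip_force: 0.0
```

Run:
```python
from h import *
w=snap('wrist','w2.png')
s=get_state();print(s['tcp_pos'],s['orientation'])
q=proj(w,[.5605,.411,.054]);print(q)
c=w['image'].copy();cv2.circle(c,tuple(q.astype(int)),4,(0,0,255),1);cv2.imwrite('pics/w2.png',c)
```

```text
[0.56085116 0.41147928 0.08170744] [1.14281954e-04 7.06954166e-01 7.07259307e-01 2.58908568e-04]
[310.48374242 285.31398344]
```

View pics/w2.png

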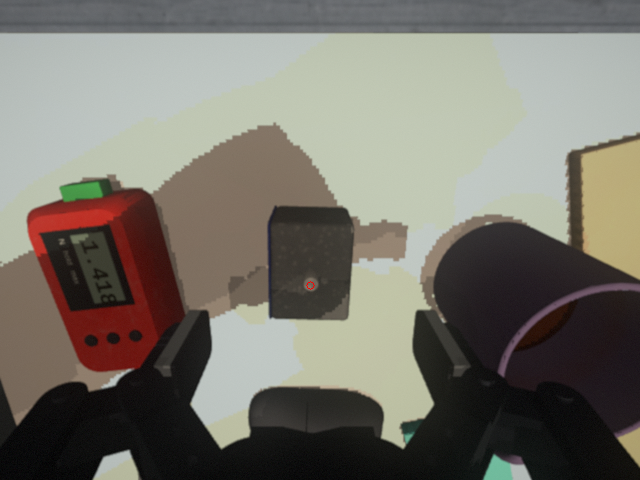

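The stud projects exactly where predicted, so the grasp is aligned. I'll descend and grip.

Emit:
{"name": "send_rows", "arguments": {"increments": [{"dx": 0,"dy": 0,"dz": -1.4,"roll": 0,"claw": 1},{"dx": 0,"dy": 0,"dz": -2.7,"roll": 0,"claw": 1},{"dx": 0,"dy": 0,"dz": -2.7,"roll": 0,"claw": 1},{"dx": 0,"dy": 0,"dz": -2.7,"roll": 0,"claw": -1},{"dx": 0,"dy": 0,"dz": -2.7,"roll": 0,"claw": -1}], "grip_force": 70}}

```text
clock: 3.42
tcp_pos: [0.562, 0.4122, 0.0159]
orientation: [0.0, 0.707, 0.707, 0.002]
wrist_force: [0.8, -0.5, 0.0]
finger_gap: 0.0512
grip_force: 0.0
```

Emit:
{"name": "send_rows", "arguments": {"increments": [{"dx": 0,"dy": 0,"dz": 0,"roll": 0,"claw": -1},{"dx": 0,"dy": 0,"dz": 0,"roll": 0,"claw": -1},{"dx": 0,"dy": 0,"dz": 0,"roll": 0,"claw": -1},{"dx": 0,"dy": 0,"dz": 0,"roll": 0,"claw": -1},{"dx": 0,"dy": 0,"dz": 0.4,"roll": 0,"claw": -1}]}}

```text
clock: 4.05
tcp_pos: [0.5601, 0.4111, 0.0237]
orientation: [-0.0, 0.707, 0.707, -0.001]
wrist_force: [-0.1, -0.1, -2.4]
finger_gap: 0.0447
grip_force: 73.0
```

Emit:
{"name": "send_rows", "arguments": {"increments": [{"dx": 0,"dy": 0,"dz": 2,"roll": 0,"claw": -1},{"dx": 0,"dy": 0,"dz": 4,"roll": 0,"claw": -1},{"dx": 0,"dy": 0,"dz": 6,"roll": 0,"claw": -1},{"dx": 0,"dy": 0,"dz": 8,"roll": 0,"claw": -1},{"dx": 0,"dy": -1.8,"dz": 8,"roll": 0,"claw": -1}]}}

```text
clock: 4.68
tcp_pos: [0.5632, 0.3697, 0.2299]
orientation: [0.002, 0.706, 0.709, 0.005]
wrist_force: [0.9, -0.5, -2.7]
finger_gap: 0.0447
grip_force: 73.3
```

Emit:
{"name": "send_rows", "arguments": {"increments": [{"dx": -0.2,"dy": -2.2,"dz": 0,"roll": 0,"claw": -1},{"dx": -0.4,"dy": -4.4,"dz": 0,"roll": 0,"claw": -1},{"dx": -0.6,"dy": -6.6,"dz": 0,"roll": 0,"claw": -1},{"dx": -0.8,"dy": -8.8,"dz": 0,"roll": 0,"claw": -1},{"dx": -1,"dy": -11,"dz": 0,"roll": 0,"claw": -1}]}}

```text
clock: 5.3
tcp_pos: [0.535, 0.0897, 0.2241]
orientation: [0.0, 0.707, 0.707, -0.0]
wrist_force: [1.0, -1.3, -3.5]
finger_gap: 0.0448
grip_force: 73.1
```

Emit:
{"name": "send_rows", "arguments": {"increments": [{"dx": -0.3,"dy": -2.2,"dz": 0,"roll": 0,"claw": -1},{"dx": -0.6,"dy": -4.4,"dz": 0,"roll": 0,"claw": -1},{"dx": -0.9,"dy": -6.6,"dz": 0,"roll": 0,"claw": -1},{"dx": -1.2,"dy": -8.8,"dz": 0,"roll": 0,"claw": -1},{"dx": -1.4,"dy": -11,"dz": 0,"roll": 0,"claw": -1}]}}

```text
clock: 5.92
tcp_pos: [0.4998, -0.1851, 0.2242]
orientation: [-0.0, 0.707, 0.707, 0.0]
wrist_force: [1.0, -0.7, -2.4]
finger_gap: 0.0443
grip_force: 73.1
```

Emit:
{"name": "send_rows", "arguments": {"increments": [{"dx": 0,"dy": -2,"dz": 0,"roll": 0,"claw": -1},{"dx": 0,"dy": -4,"dz": 0,"roll": 0,"claw": -1},{"dx": 0,"dy": -5,"dz": 0,"roll": 0,"claw": -1},{"dx": 0,"dy": -5,"dz": 0,"roll": 0,"claw": -1},{"dx": 0,"dy": -5,"dz": 0,"roll": 0,"claw": -1}]}}

```text
clock: 6.55
tcp_pos: [0.5005, -0.3074, 0.2237]
orientation: [-0.001, 0.707, 0.707, 0.0]
wrist_force: [0.1, 0.4, -3.3]
finger_gap: 0.0448
grip_force: 73.1
```

Run:
```python
from h import *
import pickle
w=snap('wrist','w3.png');pickle.dump(w,open('w3.pkl','wb'))
s=get_state();print(s['tcp_pos'],s['orientation'],s['joint_pos'].round(2),s['finger_gap'])
```

```text
[ 0.50064565 -0.30712846  0.2238501 ] [-4.90617576e-04  7.06507897e-01  7.07704970e-01  1.61734212e-04] [-0.69  0.34  0.07  1.3   0.    0.88] 0.044684497901502127
```

View pics/w3.png

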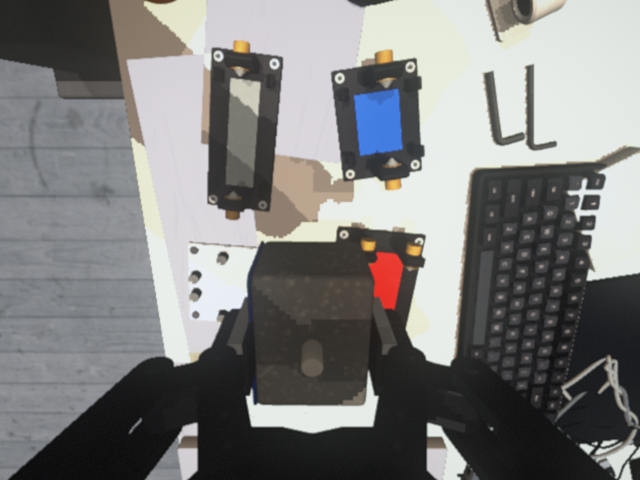

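The cell dock's corner screws are near (338,78), (410,66), (349,174), (418,165) and the hub dock's near (218,57), (276,63), (212,200), (263,206). I'll compute the dock centres from those and cross-check against the pads.

```bash
cat >> h.py <<'E'
def screws(c,pts,z,name,r=6,thr=140):
    g=cv2.cvtColor(c['image'],cv2.COLOR_BGR2GRAY);P=[]
    for u,v in pts:
        a=g[v-r:v+r+1,u-r:u+r+1];y,x=np.nonzero(a>thr)
        P.append(ray(c,u-r+x.mean(),v-r+y.mean(),z)[:2]*1000)
    P=np.array(P);d=(P[0]+P[1]-P[2]-P[3])/2
    print(name,'c',P.mean(0).round(1),'len %.1f yaw(y axis) %.1f'%(np.hypot(*d),np.degrees(np.arctan2(-d[0],d[1]))),'wid %.1f %.1f'%(np.linalg.norm(P[0]-P[1]),np.linalg.norm(P[2]-P[3])),'diag mids',((P[0]+P[3])/2).round(1),((P[1]+P[2])/2).round(1))
E
python3 - <<'E'
from h import *
import pickle
w=pickle.load(open('w3.pkl','rb'))
h=cv2.cvtColor(w['image'],cv2.COLOR_BGR2HSV).astype(int);H,S,V=h[...,0],h[...,1],h[...,2]
screws(w,[(338,78),(410,66),(349,174),(418,165)],.006,'cell',5)
screws(w,[(218,57),(276,63),(212,200),(263,206)],.006,'hub',5)
pose(w,(H>95)&(H<125)&(S>130)&roi(w,330,70,430,180),.006,'bluepad',9)
c=snap('top');h=cv2.cvtColor(c['image'],cv2.COLOR_BGR2HSV).astype(int);H,S,V=h[...,0],h[...,1],h[...,2]
pose(c,(H>95)&(H<125)&(S>130)&roi(c,385,200,450,260),.006,'topblue',5)
pose(c,((H<8)|(H>172))&(S>130)&roi(c,460,200,540,260),.006,'topred',5)
E
```

```text
cell c [ 565.3 -229.5] len 89.5 yaw(y axis) 9.4 wid 65.3 68.1 diag mids [ 566.  -229.5] [ 564.6 -229.5]
hub c [nan nan] len nan yaw(y axis) nan wid 51.4 nan diag mids [nan nan] [ 431.3 -242.5]
bluepad rect c 564.4 -229.5 size 42.5 56.3 ang 8.2 px (354, 89, 49, 67)
topblue rect c 563.9 -228.8 size 44.3 59.2 ang 7.6 px (406, 219, 24, 20)
topred rect c 587.4 -370.7 size 19.5 23.4 ang 87.6 px (471, 215, 9, 10)h.py:28: RuntimeWarning: Mean of empty slice.
  P.append(ray(c,u-r+x.mean(),v-r+y.mean(),z)[:2]*1000)
  ret = ret.dtype.type(ret / rcount)
```

Emit:
{"name": "send_rows", "arguments": {"increments": [{"dx": 1.3,"dy": 1.6,"dz": 0,"roll": 0.5,"claw": -1},{"dx": 2.57,"dy": 3.18,"dz": -1,"roll": 1.1,"claw": -1},{"dx": 2.57,"dy": 3.18,"dz": -3,"roll": 1.1,"claw": -1},{"dx": 2.57,"dy": 3.18,"dz": -4.8,"roll": 1.1,"claw": -1},{"dx": 2.57,"dy": 3.18,"dz": -4.8,"roll": 1.1,"claw": -1}]}}

```text
clock: 7.28
tcp_pos: [0.5621, -0.2258, 0.1003]
orientation: [-0.004, 0.65, 0.76, -0.001]
wrist_force: [-0.3, 0.4, -2.9]
finger_gap: 0.0451
grip_force: 73.0
```

Emit:
{"name": "send_rows", "arguments": {"increments": [{"dx": 0,"dy": 0,"dz": 0,"roll": 0,"claw": -1},{"dx": 0,"dy": 0,"dz": 0,"roll": 0,"claw": -1},{"dx": 0,"dy": 0,"dz": 0,"roll": 0,"claw": -1},{"dx": 0,"dy": 0,"dz": 0,"roll": 0,"claw": -1},{"dx": 0,"dy": 0,"dz": 0,"roll": 0,"claw": -1}]}}

```text
clock: 7.9
tcp_pos: [0.5651, -0.2292, 0.1042]
orientation: [0.0, 0.651, 0.759, 0.0]
wrist_force: [-0.2, 0.3, -2.4]
finger_gap: 0.0453
grip_force: 73.0
```

Run:
```python
from h import *
s=get_state();p=s['tcp_pos'];q=s['orientation'];a=2*np.arctan2(q[2],q[1])-np.pi/2
print(p,np.degrees(a),s['wrist_force'].round(1))
w=snap('wrist','w4.png')
im=w['image'].copy();x=p+[0,0,.040]
for pt,col in((x,(0,0,255)),): cv2.circle(im,tuple(proj(w,pt).astype(int)),5,col,1)
# expected box top corners
R=np.array([[np.cos(a),-np.sin(a)],[np.sin(a),np.cos(a)]])
for i in(-1,1):
  for j in(-1,1):
    d=R@[i*.023,j*.03];cv2.circle(im,tuple(proj(w,[p[0]+d[0],p[1]+d[1],p[2]+.028]).astype(int)),4,(0,255,0),1)
    d=R@[i*.027,j*.034];cv2.circle(im,tuple(proj(w,[.5648+d[0],-.2295+d[1],.033]).astype(int)),3,(255,255,0),1)
cv2.imwrite('pics/w4.png',im)
```

```text
[ 0.56505171 -0.22924433  0.10415086] 8.808202852099328 [-0.2  0.3 -2.4]
```

View pics/w4.png

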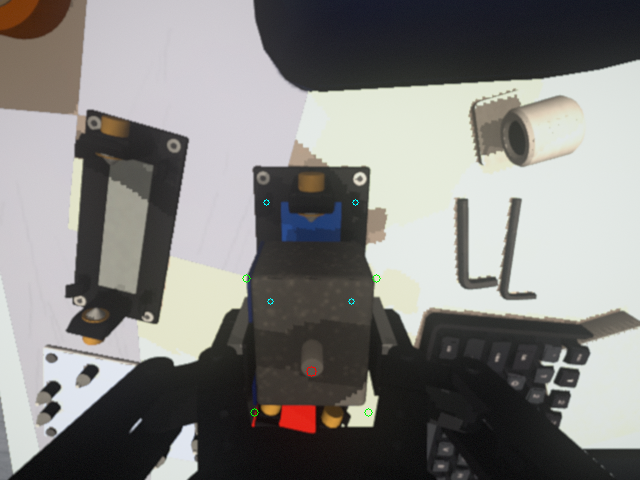

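The held cell matches its prediction and sits centred over the blue pad. I'll press it in gradually.

Emit:
{"name": "send_rows", "arguments": {"increments": [{"dx": 0,"dy": 0,"dz": -0.6,"roll": 0,"claw": -1},{"dx": 0,"dy": 0,"dz": -1.2,"roll": 0,"claw": -1},{"dx": 0,"dy": 0,"dz": -1.6,"roll": 0,"claw": -1},{"dx": 0,"dy": 0,"dz": -2.0,"roll": 0,"claw": -1},{"dx": 0,"dy": 0,"dz": -2.3,"roll": 0,"claw": -1}]}}

```text
clock: 8.57
tcp_pos: [0.5649, -0.2289, 0.0456]
orientation: [-0.0, 0.651, 0.759, 0.0]
wrist_force: [0.3, 0.8, 0.9]
finger_gap: 0.0448
grip_force: 73.4
```

Emit:
{"name": "send_rows", "arguments": {"increments": [{"dx": 0,"dy": 0,"dz": -0.3,"roll": 0,"claw": -1},{"dx": 0,"dy": 0,"dz": -0.6,"roll": 0,"claw": -1},{"dx": 0,"dy": 0,"dz": -0.9,"roll": 0,"claw": -1},{"dx": 0,"dy": 0,"dz": -1.1,"roll": 0,"claw": -1},{"dx": 0,"dy": 0,"dz": -1.1,"roll": 0,"claw": -1}]}}

```text
clock: 9.2
tcp_pos: [0.5647, -0.2291, 0.0221]
orientation: [0.001, 0.651, 0.759, -0.0]
wrist_force: [-9.2, 4.1, 22.4]
finger_gap: 0.0449
grip_force: 76.3
```

Emit:
{"name": "send_rows", "arguments": {"increments": [{"dx": 0,"dy": 0,"dz": -0.05,"roll": 0,"claw": -1},{"dx": 0,"dy": 0,"dz": -0.1,"roll": 0,"claw": -1},{"dx": 0,"dy": 0,"dz": -0.1,"roll": 0,"claw": -1},{"dx": 0,"dy": 0,"dz": -0.1,"roll": 0,"claw": -1},{"dx": 0,"dy": 0,"dz": -0.1,"roll": 0,"claw": -1}]}}

```text
clock: 9.82
tcp_pos: [0.5647, -0.2291, 0.022]
orientation: [0.001, 0.651, 0.759, -0.0]
wrist_force: [-13.8, 7.7, 38.1]
finger_gap: 0.0453
grip_force: 78.4
```

Run:
```python
from h import *
s=get_state();p=s['tcp_pos'];print(p,s['wrist_force'].round(1),s['ft_torque'].round(2))
w=snap('wrist','w5.png')
cv2.imwrite('pics/w5.png',cv2.resize(w['image'][140:440,200:420],None,fx=2.5,fy=2))
```

```text
[ 0.56474563 -0.22905242  0.02200035] [-13.8   7.7  38.1] [ 1.58  2.92 -0.03]
```

View pics/w5.png

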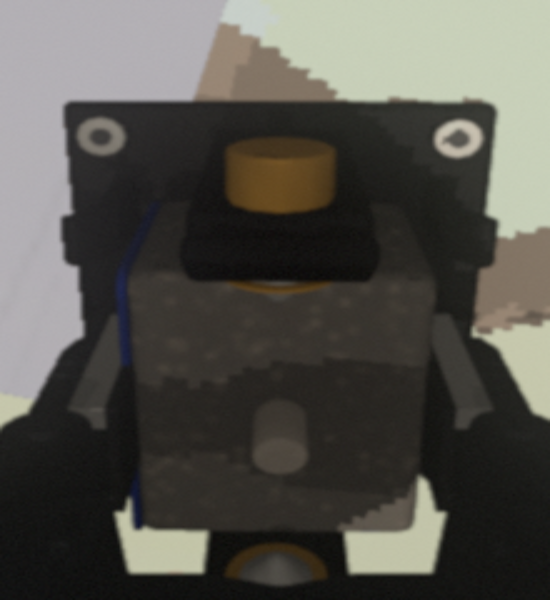

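It hits a rigid stop at floor height (38 N, no further travel), so the cell is seated. I'll unload, release and lift.

Emit:
{"name": "send_rows", "arguments": {"increments": [{"dx": 0,"dy": 0,"dz": 0.12,"roll": 0,"claw": -1},{"dx": 0,"dy": 0,"dz": 0.16,"roll": 0,"claw": -1},{"dx": 0,"dy": 0,"dz": 0.16,"roll": 0,"claw": 1},{"dx": 0,"dy": 0,"dz": 0.16,"roll": 0,"claw": 1},{"dx": 0,"dy": 0,"dz": 0.16,"roll": 0,"claw": 1}]}}

```text
clock: 10.5
tcp_pos: [0.565, -0.2291, 0.0199]
orientation: [-0.0, 0.651, 0.759, -0.0]
wrist_force: [0.0, 0.5, -0.5]
finger_gap: 0.0851
grip_force: 0.0
```

Emit:
{"name": "send_rows", "arguments": {"increments": [{"dx": 0,"dy": 0,"dz": 0,"roll": 0,"claw": 1},{"dx": 0,"dy": 0,"dz": 0.5,"roll": 0,"claw": 1},{"dx": 0,"dy": 0,"dz": 2,"roll": 0,"claw": 1},{"dx": 0,"dy": 0,"dz": 4,"roll": 0,"claw": 1},{"dx": 0,"dy": 0,"dz": 6,"roll": 0,"claw": 1}]}}

```text
clock: 11.12
tcp_pos: [0.5649, -0.229, 0.1726]
orientation: [0.0, 0.651, 0.759, 0.0]
wrist_force: [0.6, -0.7, 0.6]
finger_gap: 0.0853
grip_force: 0.0
```

Run:
```python
from h import *
s=get_state();p=s['tcp_pos'];print(p,s['orientation'],s['wrist_force'].round(1))
w=snap('wrist','w6.png')
for z in(.06,):print('stud',proj(w,[.5648,-.2295,z]))
cv2.imwrite('pics/w6.png',w['image'])
```

```text
[ 0.56493426 -0.22900191  0.17263824] [3.21077021e-04 6.50619310e-01 7.59403978e-01 9.37563415e-05] [ 0.6 -0.7  0.6]
stud [311.2132935  234.46282919]
```

View pics/w6.png

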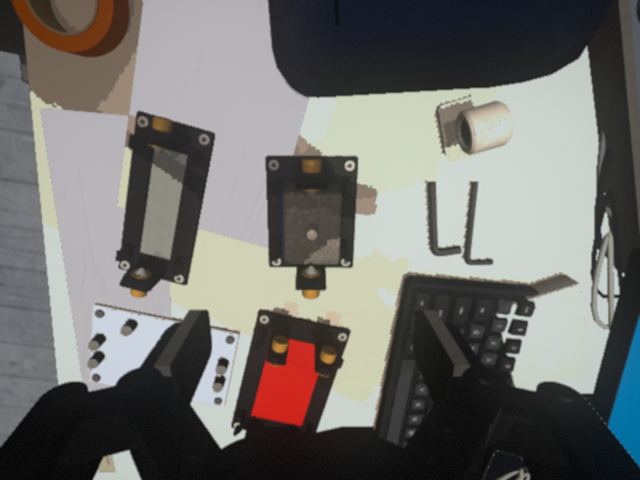

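The stud is exactly where a seated cell puts it (311,235). Next I'll survey the meter dock, nest and hub dock from further over.

Emit:
{"name": "send_rows", "arguments": {"increments": [{"dx": -0.6,"dy": -1.9,"dz": 1.2,"roll": -0.4,"claw": 1},{"dx": -1.3,"dy": -3.8,"dz": 2.4,"roll": -0.8,"claw": 1},{"dx": -2,"dy": -5.7,"dz": 2.4,"roll": -1.1,"claw": 1},{"dx": -2.6,"dy": -7.8,"dz": 2.4,"roll": -1.1,"claw": 1},{"dx": -2.6,"dy": -7.8,"dz": 2.4,"roll": -1.1,"claw": 1}]}}

```text
clock: 11.8
tcp_pos: [0.4984, -0.4279, 0.2304]
orientation: [0.001, 0.709, 0.705, -0.0]
wrist_force: [0.7, 1.3, 0.1]
finger_gap: 0.0857
grip_force: 0.0
```

Emit:
{"name": "send_rows", "arguments": {"increments": [{"dx": 0,"dy": 0,"dz": 0,"roll": 0,"claw": 1},{"dx": 0,"dy": 0,"dz": 0,"roll": 0,"claw": 1},{"dx": 0,"dy": 0,"dz": 0,"roll": 0,"claw": 1},{"dx": 0,"dy": 0,"dz": 0,"roll": 0,"claw": 1},{"dx": 0,"dy": 0,"dz": 0,"roll": 0,"claw": 1}]}}

```text
clock: 12.42
tcp_pos: [0.5003, -0.4236, 0.2304]
orientation: [0.0, 0.707, 0.708, 0.0]
wrist_force: [0.8, 0.1, 1.0]
finger_gap: 0.0854
grip_force: 0.0
```

Run:
```python
from h import *
import pickle
w=snap('wrist','w7.png');pickle.dump(w,open('w7.pkl','wb'))
s=get_state();print(s['tcp_pos'],s['orientation'],s['joint_pos'].round(2))
```

```text
[ 0.50017022 -0.42375997  0.2303968 ] [6.50375310e-05 7.06792071e-01 7.07421348e-01 2.32187436e-05] [-0.83  0.48  0.29  1.38  0.    0.74]
```

View pics/w7.png

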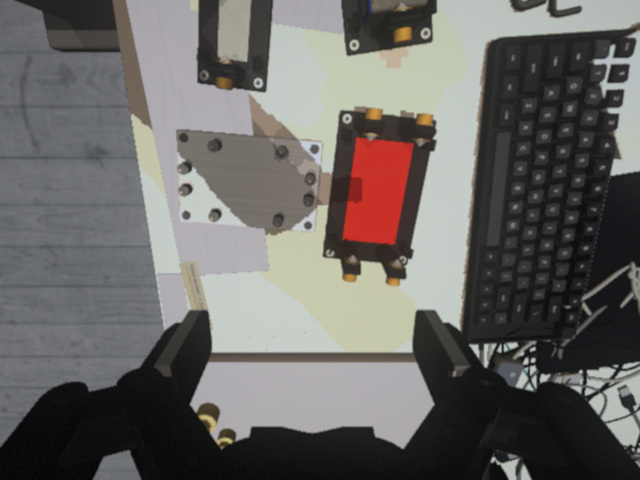

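The meter dock is at (375,190) with screws near (347,118), (430,128), (331,255), (403,258). The nest is at (250,182) with corner holes near (184,138), (315,149), (186,215), (307,226). I'll measure both, plus the hub dock from the earlier frame.

Run:
```python
from h import *
import pickle
w=pickle.load(open('w7.pkl','rb'));w3=pickle.load(open('w3.pkl','rb'))
def pts(c,P,z,r,bright):
    g=cv2.GaussianBlur(cv2.cvtColor(c['image'],cv2.COLOR_BGR2GRAY),(3,3),0).astype(float);o=[]
    for u,v in P:
        a=g[v-r:v+r+1,u-r:u+r+1];a=a if bright else -a
        wt=np.clip(a-np.percentile(a,75),0,None);y,x=np.mgrid[-r:r+1,-r:r+1]
        o.append((u+(wt*x).sum()/wt.sum(),v+(wt*y).sum()/wt.sum()))
    o=np.array(o);return o,np.array([ray(c,*q,z)[:2]*1000 for q in o])
def rep(n,o,W):
    d=W[0]+W[1]-W[2]-W[3]
    print(n,'px',o.round(0).astype(int).tolist(),'c',W.mean(0).round(1),'diagmids',((W[0]+W[3])/2).round(1),((W[1]+W[2])/2).round(1),'L',np.linalg.norm(W[0]-W[2]).round(1),np.linalg.norm(W[1]-W[3]).round(1),'W',np.linalg.norm(W[0]-W[1]).round(1),np.linalg.norm(W[2]-W[3]).round(1),'yaw',np.degrees(np.arctan2(-d[0],d[1])).round(1))
rep('meterd',*pts(w,[(347,118),(430,128),(331,255),(403,256)],.006,5,True))
rep('hubd',*pts(w3,[(218,57),(276,63),(212,200),(263,206)],.006,5,True))
rep('celld',*pts(w3,[(338,78),(410,66),(349,174),(418,165)],.006,5,True))
rep('nest',*pts(w,[(184,138),(315,149),(186,215),(307,226)],.006,5,False))
h=cv2.cvtColor(w['image'],cv2.COLOR_BGR2HSV).astype(int);H,S,V=h[...,0],h[...,1],h[...,2]
pose(w,((H<8)|(H>172))&(S>150)&roi(w,325,125,425,255),.006,'redpad',9)
h=cv2.cvtColor(w3['image'],cv2.COLOR_BGR2HSV).astype(int);H,S,V=h[...,0],h[...,1],h[...,2]
pose(w3,(V>75)&(S<60)&roi(w3,222,75,266,190),.006,'hubpad',5)
g=w['image'][100:270,170:440];cv2.imwrite('pics/c7.png',cv2.resize(g,None,fx=2.9,fy=2.9,interpolation=cv2.INTER_CUBIC))
```

```text
meterd px [[347, 117], [430, 124], [330, 259], [404, 259]] c [ 568.8 -417.3] diagmids [ 569.  -415.5] [ 568.6 -419. ] L 149.8 142.9 W 81.5 82.1 yaw -5.0
hubd px [[219, 56], [274, 64], [210, 203], [262, 206]] c [ 431.8 -242.7] diagmids [ 432.6 -241.7] [ 430.9 -243.7] L 138.4 134.0 W 50.5 53.4 yaw -8.1
celld px [[339, 78], [410, 67], [350, 173], [422, 165]] c [ 566.4 -229.6] diagmids [ 567.9 -229.9] [ 564.9 -229.2] L 89.0 91.4 W 65.7 71.6 yaw 10.6
nest px [[183, 137], [314, 149], [186, 215], [308, 225]] c [ 434.9 -405.3] diagmids [ 434.7 -405.4] [ 435.  -405.2] L 79.4 79.9 W 130.1 129.6 yaw -4.8
redpad rect c 567.4 -416.0 size 108.6 59.1 ang 84.4 px (342, 137, 72, 108)
hubpad rect c 436.0 -240.6 size 100.4 35.3 ang 83.5 px (226, 77, 40, 110)
```

View pics/c7.png

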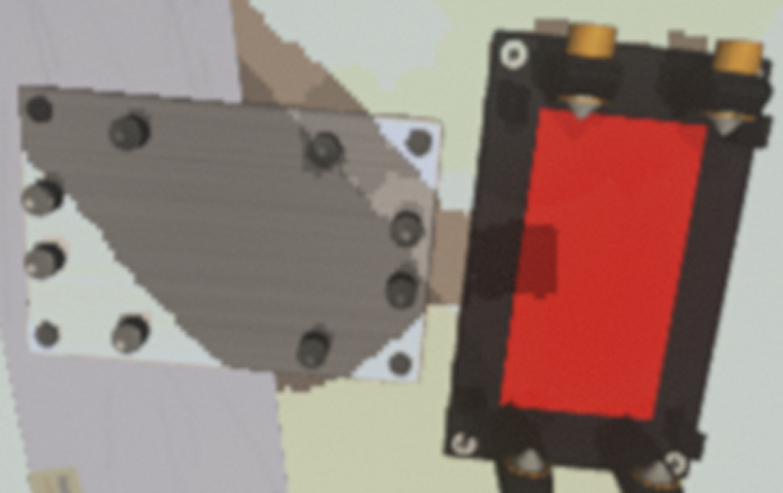

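Run:
```python
from h import *
import pickle
w=pickle.load(open('w7.pkl','rb'))
f=lambda u,v:ray(w,170+u/2.9,100+v/2.9,.006)[:2]*1000
a,b,c=f(513,54),f(463,443),f(677,464)
print(a,b,c,'centre',(a+c)/2,'L',np.linalg.norm(a-b),'W',np.linalg.norm(b-c),'yaw',np.degrees(np.arctan2(-(a-b)[0],(a-b)[1])),np.degrees(np.arctan2((c-b)[1],(c-b)[0])))
P=[f(*q) for q in[(540,108),(707,125),(655,418),(500,404)]];print(np.mean(P,0),[np.linalg.norm(P[i]-P[i-1]).round(1) for i in range(4)])
for n in [(P[0]-P[3]),(P[1]-P[2])]: print(np.degrees(np.arctan2(-n[0],n[1])))
```

```text
[ 534.66107783 -342.33248416] [ 520.32688135 -482.46344433] [ 602.41850689 -491.01502056] centre [ 568.53979236 -416.67375236] L 140.86218508042518 W 82.53583731149129 yaw -5.8405528788862044 -5.947115235091584
[ 568.22882138 -416.04372542] [np.float64(107.5), np.float64(57.8), np.float64(107.4), np.float64(58.9)]
-5.6198890315338605
-5.059970208676535
```

Emit:
{"name": "send_rows", "arguments": {"increments": [{"dx": -0.2,"dy": 2.2,"dz": 0,"roll": 0,"claw": 1},{"dx": -0.4,"dy": 4.4,"dz": 0,"roll": 0,"claw": 1},{"dx": -0.6,"dy": 6.6,"dz": 0,"roll": 0,"claw": 1},{"dx": -0.8,"dy": 8.8,"dz": 0,"roll": 0,"claw": 1},{"dx": -0.9,"dy": 11,"dz": 0,"roll": 0,"claw": 1}]}}

```text
clock: 13.1
tcp_pos: [0.4771, -0.1474, 0.2305]
orientation: [0.0, 0.707, 0.707, 0.0]
wrist_force: [0.6, -0.5, 0.7]
finger_gap: 0.0854
grip_force: 0.0
```

Emit:
{"name": "send_rows", "arguments": {"increments": [{"dx": -0.2,"dy": 2.2,"dz": 0,"roll": 0,"claw": 1},{"dx": -0.4,"dy": 4.4,"dz": 0,"roll": 0,"claw": 1},{"dx": -0.6,"dy": 6.6,"dz": 0,"roll": 0,"claw": 1},{"dx": -0.8,"dy": 8.8,"dz": 0,"roll": 0,"claw": 1},{"dx": -0.9,"dy": 11,"dz": 0,"roll": 0,"claw": 1}]}}

```text
clock: 13.72
tcp_pos: [0.4547, 0.1277, 0.2307]
orientation: [0.0, 0.707, 0.707, 0.0]
wrist_force: [1.4, 0.2, -0.1]
finger_gap: 0.0851
grip_force: 0.0
```

Emit:
{"name": "send_rows", "arguments": {"increments": [{"dx": -0.2,"dy": 2.2,"dz": 0,"roll": 0.2,"claw": 1},{"dx": -0.4,"dy": 4.4,"dz": 0,"roll": 0.4,"claw": 1},{"dx": -0.6,"dy": 6.6,"dz": 0,"roll": 0.6,"claw": 1},{"dx": -0.65,"dy": 8.8,"dz": 0,"roll": 0.8,"claw": 1},{"dx": -0.65,"dy": 10.76,"dz": 0,"roll": 0.9,"claw": 1}]}}

```text
clock: 14.35
tcp_pos: [0.4384, 0.397, 0.2305]
orientation: [0.0, 0.661, 0.751, 0.0]
wrist_force: [1.1, -0.4, 0.6]
finger_gap: 0.0854
grip_force: 0.0
```

Emit:
{"name": "send_rows", "arguments": {"increments": [{"dx": 0,"dy": 0,"dz": -1,"roll": 0,"claw": 1},{"dx": 0,"dy": 0,"dz": -3,"roll": 0,"claw": 1},{"dx": 0,"dy": 0,"dz": -5,"roll": 0,"claw": 1},{"dx": 0,"dy": 0,"dz": -5,"roll": 0,"claw": 1},{"dx": 0,"dy": 0,"dz": -5,"roll": 0,"claw": 1}]}}

```text
clock: 14.98
tcp_pos: [0.4396, 0.3955, 0.1071]
orientation: [0.0, 0.661, 0.75, 0.001]
wrist_force: [0.7, 0.5, 0.6]
finger_gap: 0.0857
grip_force: 0.0
```

Run:
```python
from h import *
w=snap('wrist','w8.png')
s=get_state();q=s['orientation'];print(s['tcp_pos'],np.degrees(2*np.arctan2(q[2],q[1]))-90)
h=cv2.cvtColor(w['image'],cv2.COLOR_BGR2HSV).astype(int);H,S,V=h[...,0],h[...,1],h[...,2]
k=pose(w,((H<8)|(H>172))&(S>130),.037,'meter',25)
if k is not None: print(cv2.convexHull(k)[::3,0].tolist())
g=(H>50)&(H<75)&(S>120);y,x=np.nonzero(g);print('green',x.mean(),y.mean(),x.min(),x.max(),y.min(),y.max(),len(x))
for j in (-.056,.056):
  for i in(-.031,.031):
    a=np.radians(7.2);print('pred',proj(w,[.4387+np.cos(a)*i-np.sin(a)*j,.3956+np.sin(a)*i+np.cos(a)*j,.037]).round(0))
```

```text
[0.44024988 0.39590737 0.10787141] 7.219241181216461
meter rect c 435.3 398.8 size 59.1 109.4 ang 7.1 px (256, 162, 98, 163)
[[338, 162], [346, 166], [353, 215], [348, 315], [336, 324], [268, 321], [262, 306], [257, 216], [257, 174], [268, 163]]
green 211.44363636363636 292.15636363636366 7 595 149 479 275
pred [265. 330.]
pred [355. 330.]
pred [257. 166.]
pred [363. 166.]
```

Emit:
{"name": "send_rows", "arguments": {"increments": [{"dx": -0.08,"dy": 0,"dz": -2,"roll": 0,"claw": 1},{"dx": -0.08,"dy": 0,"dz": -3.7,"roll": 0,"claw": 1},{"dx": -0.08,"dy": 0,"dz": -3.74,"roll": 0,"claw": 1},{"dx": -0.08,"dy": 0,"dz": -3.74,"roll": 0,"claw": -1},{"dx": -0.08,"dy": 0,"dz": -3.74,"roll": 0,"claw": -1}], "grip_force": 80}}

```text
clock: 15.65
tcp_pos: [0.439, 0.3965, 0.0155]
orientation: [0.001, 0.661, 0.75, 0.003]
wrist_force: [0.7, -0.9, -1.6]
finger_gap: 0.0601
grip_force: 87.7
```

Emit:
{"name": "send_rows", "arguments": {"increments": [{"dx": 0,"dy": 0,"dz": 0,"roll": 0,"claw": -1},{"dx": 0,"dy": 0,"dz": 0,"roll": 0,"claw": -1},{"dx": 0,"dy": 0,"dz": 0,"roll": 0,"claw": -1},{"dx": 0,"dy": 0,"dz": 0,"roll": 0,"claw": -1},{"dx": 0,"dy": 0,"dz": 0,"roll": 0,"claw": -1}]}}

```text
clock: 16.27
tcp_pos: [0.439, 0.3965, 0.0154]
orientation: [0.001, 0.661, 0.75, 0.003]
wrist_force: [-0.9, -0.7, 6.0]
finger_gap: 0.0601
grip_force: 89.0
```

Emit:
{"name": "send_rows", "arguments": {"increments": [{"dx": 0,"dy": 0,"dz": 1,"roll": 0,"claw": -1},{"dx": 0,"dy": 0,"dz": 3,"roll": 0,"claw": -1},{"dx": 0,"dy": 0,"dz": 5,"roll": 0,"claw": -1},{"dx": 0,"dy": 0,"dz": 7,"roll": 0,"claw": -1},{"dx": 0,"dy": 0,"dz": 8.5,"roll": 0,"claw": -1}]}}

```text
clock: 16.9
tcp_pos: [0.4375, 0.3954, 0.2288]
orientation: [0.001, 0.661, 0.75, 0.003]
wrist_force: [0.0, 1.1, -2.1]
finger_gap: 0.0604
grip_force: 87.8
```

Emit:
{"name": "send_rows", "arguments": {"increments": [{"dx": 0,"dy": -2.1,"dz": 0,"roll": 0,"claw": -1},{"dx": 0,"dy": -4.2,"dz": 0,"roll": 0,"claw": -1},{"dx": 0,"dy": -6.4,"dz": 0,"roll": -0.2,"claw": -1},{"dx": 0,"dy": -8.6,"dz": 0,"roll": -0.4,"claw": -1},{"dx": 0,"dy": -10.8,"dz": 0,"roll": -0.6,"claw": -1}]}}

```text
clock: 17.52
tcp_pos: [0.4371, 0.1233, 0.2261]
orientation: [0.001, 0.692, 0.722, 0.001]
wrist_force: [1.0, -1.1, -2.3]
finger_gap: 0.0604
grip_force: 87.8
```

Emit:
{"name": "send_rows", "arguments": {"increments": [{"dx": 0.1,"dy": -2.2,"dz": 0,"roll": -0.2,"claw": -1},{"dx": 0.3,"dy": -4.4,"dz": 0,"roll": -0.4,"claw": -1},{"dx": 0.6,"dy": -6.6,"dz": 0,"roll": -0.6,"claw": -1},{"dx": 0.9,"dy": -8.8,"dz": 0,"roll": -0.8,"claw": -1},{"dx": 1.3,"dy": -11,"dz": 0,"roll": -1.02,"claw": -1}]}}

```text
clock: 18.15
tcp_pos: [0.4696, -0.1521, 0.2263]
orientation: [0.002, 0.742, 0.67, 0.001]
wrist_force: [2.0, 0.5, -2.3]
finger_gap: 0.0606
grip_force: 87.8
```

Emit:
{"name": "send_rows", "arguments": {"increments": [{"dx": 0.9,"dy": -2.2,"dz": 0,"roll": 0,"claw": -1},{"dx": 1.8,"dy": -4.4,"dz": 0,"roll": 0,"claw": -1},{"dx": 2.7,"dy": -6.6,"dz": 0,"roll": 0,"claw": -1},{"dx": 3.4,"dy": -8.6,"dz": 0,"roll": 0,"claw": -1},{"dx": 3.96,"dy": -10.68,"dz": 0,"roll": 0,"claw": -1}]}}

```text
clock: 18.77
tcp_pos: [0.569, -0.4189, 0.2261]
orientation: [0.001, 0.742, 0.671, 0.0]
wrist_force: [0.5, -0.1, -2.0]
finger_gap: 0.0602
grip_force: 87.8
```

Emit:
{"name": "send_rows", "arguments": {"increments": [{"dx": 0,"dy": 0,"dz": -1.5,"roll": 0,"claw": -1},{"dx": 0,"dy": 0,"dz": -3,"roll": 0,"claw": -1},{"dx": 0,"dy": 0,"dz": -4.4,"roll": 0,"claw": -1},{"dx": 0,"dy": 0,"dz": -4.4,"roll": 0,"claw": -1},{"dx": 0,"dy": 0,"dz": -4.4,"roll": 0,"claw": -1}]}}

```text
clock: 19.4
tcp_pos: [0.569, -0.4178, 0.1167]
orientation: [0.001, 0.742, 0.671, 0.0]
wrist_force: [0.6, 0.3, -0.7]
finger_gap: 0.0601
grip_force: 87.6
```

Run:
```python
from h import *
s=get_state();p=s['tcp_pos'];q=s['orientation'];a=2*np.arctan2(q[2],q[1])-np.pi/2
print(p,np.degrees(a),s['wrist_force'].round(1))
w=snap('wrist','w9.png');im=w['image'].copy()
def box(c,a,hx,hy,z,col):
    for i in(-1,1):
        for j in(-1,1):
            x,y=i*hx,j*hy;P=[c[0]+np.cos(a)*x-np.sin(a)*y,c[1]+np.sin(a)*x+np.cos(a)*y,z]
            cv2.circle(im,tuple(proj(w,P).astype(int)),3,col,1)
box(p,a,.031,.056,p[2]+.0215,(0,255,0));box([.5685,-.4165],np.radians(-5.8),.041,.071,.006,(255,255,0))
cv2.imwrite('pics/w9.png',im)
```

```text
[ 0.56903085 -0.4177642   0.11673132] -5.736514262575774 [ 0.6  0.3 -0.7]
```

View pics/w9.png

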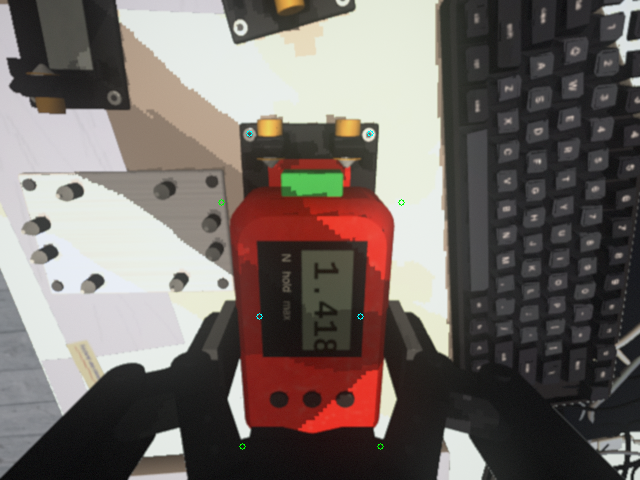

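The dock screws fall on their predicted points and the meter is centred, so I'll press it in.

Emit:
{"name": "send_rows", "arguments": {"increments": [{"dx": 0,"dy": 0.04,"dz": -0.6,"roll": 0,"claw": -1},{"dx": 0,"dy": 0.04,"dz": -1.2,"roll": 0,"claw": -1},{"dx": 0,"dy": 0.04,"dz": -1.7,"roll": 0,"claw": -1},{"dx": 0,"dy": 0.04,"dz": -2.2,"roll": 0,"claw": -1},{"dx": 0,"dy": 0.04,"dz": -2.5,"roll": 0,"claw": -1}]}}

```text
clock: 20.08
tcp_pos: [0.5682, -0.4157, 0.051]
orientation: [-0.0, 0.742, 0.671, 0.0]
wrist_force: [0.5, -0.0, 1.4]
finger_gap: 0.06
grip_force: 88.1
```

Emit:
{"name": "send_rows", "arguments": {"increments": [{"dx": 0,"dy": 0,"dz": -0.3,"roll": 0,"claw": -1},{"dx": 0,"dy": 0,"dz": -0.6,"roll": 0,"claw": -1},{"dx": 0,"dy": 0,"dz": -0.9,"roll": 0,"claw": -1},{"dx": 0,"dy": 0,"dz": -1.2,"roll": 0,"claw": -1},{"dx": 0,"dy": 0,"dz": -1.3,"roll": 0,"claw": -1}]}}

```text
clock: 20.7
tcp_pos: [0.5679, -0.416, 0.0214]
orientation: [0.0, 0.742, 0.671, -0.0]
wrist_force: [-7.6, 7.7, 23.5]
finger_gap: 0.0603
grip_force: 90.9
```

Exactly at seated height (0.0214). I'll add a small push to confirm.

Emit:
{"name": "send_rows", "arguments": {"increments": [{"dx": 0,"dy": 0,"dz": -0.05,"roll": 0,"claw": -1},{"dx": 0,"dy": 0,"dz": -0.08,"roll": 0,"claw": -1},{"dx": 0,"dy": 0,"dz": -0.08,"roll": 0,"claw": -1},{"dx": 0,"dy": 0,"dz": -0.08,"roll": 0,"claw": -1},{"dx": 0,"dy": 0,"dz": -0.08,"roll": 0,"claw": -1}]}}

```text
clock: 21.32
tcp_pos: [0.5679, -0.416, 0.0214]
orientation: [0.001, 0.742, 0.671, -0.0]
wrist_force: [-7.9, 7.4, 21.9]
finger_gap: 0.0602
grip_force: 90.8
```

Emit:
{"name": "send_rows", "arguments": {"increments": [{"dx": 0,"dy": 0,"dz": 0.1,"roll": 0,"claw": -1},{"dx": 0,"dy": 0,"dz": 0.16,"roll": 0,"claw": -1},{"dx": 0,"dy": 0,"dz": 0.16,"roll": 0,"claw": 1},{"dx": 0,"dy": 0,"dz": 0.16,"roll": 0,"claw": 1},{"dx": 0,"dy": 0,"dz": 0.16,"roll": 0,"claw": 1}]}}

```text
clock: 21.95
tcp_pos: [0.5683, -0.4162, 0.0209]
orientation: [-0.0, 0.742, 0.671, -0.0]
wrist_force: [0.5, -0.4, 0.2]
finger_gap: 0.0851
grip_force: 0.0
```

Emit:
{"name": "send_rows", "arguments": {"increments": [{"dx": 0,"dy": 0,"dz": 0,"roll": 0,"claw": 1},{"dx": 0,"dy": 0,"dz": 0.5,"roll": 0,"claw": 1},{"dx": 0,"dy": 0,"dz": 2.5,"roll": 0,"claw": 1},{"dx": 0,"dy": 0,"dz": 5,"roll": 0,"claw": 1},{"dx": 0,"dy": 0,"dz": 7.2,"roll": 0,"claw": 1}]}}

```text
clock: 22.58
tcp_pos: [0.5684, -0.4162, 0.2049]
orientation: [0.001, 0.742, 0.671, 0.0]
wrist_force: [0.6, -0.3, -0.3]
finger_gap: 0.0851
grip_force: 0.0
```

Run:
```python
from h import *
import pickle
s=get_state();p=s['tcp_pos'];q=s['orientation'];print(p,np.degrees(2*np.arctan2(q[2],q[1]))-90)
w=snap('wrist','w10.png');pickle.dump(w,open('w10.pkl','wb'))
h=cv2.cvtColor(w['image'],cv2.COLOR_BGR2HSV).astype(int);H,S,V=h[...,0],h[...,1],h[...,2]
k=pose(w,((H<8)|(H>172))&(S>130),.043,'meter',9)
a=np.radians(-5.8)
for x,y,z in[(-.031,.056,.043),(.031,.056,.043),(-.031,-.056,.043),(.031,-.056,.043)]: print(proj(w,[.5685+np.cos(a)*x-np.sin(a)*y,-.4165+np.sin(a)*x+np.cos(a)*y,z]).round(0))
print(cv2.convexHull(k)[::2,0].tolist())
c=snap('top');cv2.imwrite('pics/t10.png',cv2.resize(c['image'][195:325,385:545],None,fx=3.75,fy=3.75,interpolation=2))
```

```text
[ 0.56843351 -0.41620293  0.20490522] -5.7343423300194445
meter rect c 568.5 -414.7 size 111.0 60.5 ang 84.5 px (276, 150, 71, 123)
[274. 151.]
[349. 151.]
[278. 274.]
[344. 274.]
[[329, 150], [345, 157], [346, 190], [344, 261], [342, 267], [337, 271], [290, 272], [280, 267], [278, 244], [276, 197], [277, 157], [290, 150]]
```

The meter outline matches its seated prediction within about 1 mm. Now I'll look at the hub dock on the way to the hub.

Emit:
{"name": "send_rows", "arguments": {"increments": [{"dx": -1.4,"dy": 1.5,"dz": 0,"roll": -0.1,"claw": 1},{"dx": -2.8,"dy": 3,"dz": 0,"roll": -0.28,"claw": 1},{"dx": -4.5,"dy": 4.8,"dz": 0,"roll": -0.28,"claw": 1},{"dx": -4.5,"dy": 4.8,"dz": 0,"roll": -0.28,"claw": 1},{"dx": -4.5,"dy": 4.8,"dz": 0,"roll": -0.28,"claw": 1}]}}

```text
clock: 23.3
tcp_pos: [0.4564, -0.2965, 0.2025]
orientation: [0.001, 0.755, 0.656, 0.0]
wrist_force: [0.8, -0.8, 1.0]
finger_gap: 0.0852
grip_force: 0.0
```

Run:
```python
from h import *
import pickle
s=get_state();print(s['tcp_pos'])
w=snap('wrist','w11.png');pickle.dump(w,open('w11.pkl','wb'))
a=np.radians(-8.1);g=cv2.GaussianBlur(cv2.cvtColor(w['image'],cv2.COLOR_BGR2GRAY),(3,3),0)
W=[]
for x,y in[(-26,67),(26,67),(-26,-67),(26,-67)]:
    P=[.432+(np.cos(a)*x-np.sin(a)*y)/1e3,-.2425+(np.sin(a)*x+np.cos(a)*y)/1e3,.006];u,v=proj(w,P).round().astype(int);r=12
    if not(r<u<640-r and r<v<480-r): print('out',u,v);continue
    m=(g[v-r:v+r+1,u-r:u+r+1]>120).astype(np.uint8)
    n,_,st,ce=cv2.connectedComponentsWithStats(m)
    o=[(ce[i].round(1)+[u-r,v-r]).tolist()+[int(st[i,4])]+(ray(w,*(ce[i]+[u-r,v-r]),.006)[:2]*1000).round(1).tolist() for i in range(1,n) if st[i,4]>6]
    print((u,v),np.round(np.array(P)*1e3,1)[:2],o)
cv2.imwrite('pics/c11.png',cv2.resize(w['image'][60:310,150:450],None,fx=2.4,fy=2.4,interpolation=2))
```

```text
[ 0.45637573 -0.29654935  0.20249539]
(np.int64(244), np.int64(75)) [ 415.7 -172.5] [[237.1, 72.7, 169, 409.7, -170.1], [244.0, 73.9, 88, 415.4, -171.8]]
(np.int64(305), np.int64(75)) [ 467.2 -179.8] [[313.0, 73.4, 173, 474.6, -179.7], [303.0, 73.0, 85, 466.1, -178.2]]
(np.int64(253), np.int64(223)) [ 396.8 -305.2] [[249.0, 227.0, 299, 392.6, -308.6]]
(np.int64(305), np.int64(223)) [ 448.3 -312.5] [[308.1, 228.5, 252, 450.4, -318.3]]
```

Emit:
{"name": "send_rows", "arguments": {"increments": [{"dx": -0.1,"dy": 2.1,"dz": 0,"roll": 0,"claw": 1},{"dx": -0.2,"dy": 4.2,"dz": 0,"roll": 0,"claw": 1},{"dx": -0.3,"dy": 6.3,"dz": 0,"roll": 0,"claw": 1},{"dx": -0.3,"dy": 8.5,"dz": 0,"roll": 0,"claw": 1},{"dx": -0.3,"dy": 10.8,"dz": 0,"roll": 0,"claw": 1}]}}

```text
clock: 23.98
tcp_pos: [0.4506, -0.0254, 0.2021]
orientation: [0.001, 0.755, 0.656, 0.001]
wrist_force: [1.2, 0.0, -0.2]
finger_gap: 0.0854
grip_force: 0.0
```

Emit:
{"name": "send_rows", "arguments": {"increments": [{"dx": -0.1,"dy": 2.2,"dz": 0,"roll": 0,"claw": 1},{"dx": -0.2,"dy": 4.4,"dz": 0,"roll": 0,"claw": 1},{"dx": -0.26,"dy": 6.6,"dz": 0,"roll": 0,"claw": 1},{"dx": -0.26,"dy": 8.8,"dz": 0,"roll": 0,"claw": 1},{"dx": -0.26,"dy": 10.76,"dz": 0,"roll": 0,"claw": 1}]}}

```text
clock: 24.6
tcp_pos: [0.444, 0.2456, 0.202]
orientation: [0.001, 0.754, 0.656, 0.001]
wrist_force: [0.5, -0.7, -0.3]
finger_gap: 0.0855
grip_force: 0.0
```

Emit:
{"name": "send_rows", "arguments": {"increments": [{"dx": 0,"dy": 0,"dz": -2,"roll": 0,"claw": 1},{"dx": 0,"dy": 0,"dz": -4,"roll": 0,"claw": 1},{"dx": 0,"dy": 0,"dz": -4.5,"roll": 0,"claw": 1},{"dx": 0,"dy": 0,"dz": -4.5,"roll": 0,"claw": 1},{"dx": 0,"dy": 0,"dz": -4.5,"roll": 0,"claw": 1}]}}

```text
clock: 25.22
tcp_pos: [0.4439, 0.2434, 0.0908]
orientation: [0.001, 0.755, 0.656, 0.002]
wrist_force: [0.0, 1.1, -0.0]
finger_gap: 0.0857
grip_force: 0.0
```

Run:
```python
from h import *
s=get_state();q=s['orientation'];print(s['tcp_pos'],np.degrees(2*np.arctan2(q[2],q[1]))-90)
w=snap('wrist','w12.png');im=w['image']
h=cv2.cvtColor(im,cv2.COLOR_BGR2HSV).astype(int);H,S,V=h[...,0],h[...,1],h[...,2]
a=np.radians(-8.1);P=np.array([proj(w,[.4425+np.cos(a)*x-np.sin(a)*y,.2425+np.sin(a)*x+np.cos(a)*y,.021]) for x,y in[(-.016,.052),(.016,.052),(.016,-.052),(-.016,-.052)]]);print(P.round(0).tolist())
m=np.zeros(im.shape[:2],np.uint8);cv2.fillConvexPoly(m,P.astype(int),1);m=cv2.dilate(m,np.ones((31,31)))>0
for z in(.021,): k=pose(w,(V<165)&(S<75)&m,z,'hub')
print(cv2.convexHull(k)[::2,0].tolist())
cv2.drawContours(im,[k],-1,(0,255,0),1);cv2.polylines(im,[P.astype(int)],True,(0,0,255));cv2.imwrite('pics/c12.png',im[60:460,120:520])
```

```text
[0.44390172 0.24339439 0.09081892] -8.010250984342917
[[282.0, 175.0], [336.0, 175.0], [332.0, 327.0], [286.0, 327.0]]
hub rect c 442.8 246.4 size 113.7 52.2 ang 80.7 px (267, 160, 84, 169)
[[305, 160], [330, 178], [350, 247], [331, 322], [328, 327], [291, 328], [285, 323], [268, 266], [267, 160]]
```

Emit:
{"name": "send_rows", "arguments": {"increments": [{"dx": 0,"dy": 0,"dz": -1.6,"roll": 0,"claw": 1},{"dx": 0,"dy": 0,"dz": -3.2,"roll": 0,"claw": 1},{"dx": 0,"dy": 0,"dz": -3.36,"roll": 0,"claw": 1},{"dx": 0,"dy": 0,"dz": -3.36,"roll": 0,"claw": 1},{"dx": 0,"dy": 0,"dz": -3.36,"roll": 0,"claw": -1}], "grip_force": 60}}

```text
clock: 25.9
tcp_pos: [0.4435, 0.2436, 0.0068]
orientation: [0.001, 0.755, 0.656, 0.002]
wrist_force: [0.3, 0.8, 0.0]
finger_gap: 0.0694
grip_force: 0.0
```

Emit:
{"name": "send_rows", "arguments": {"increments": [{"dx": 0,"dy": 0,"dz": 0,"roll": 0,"claw": -1},{"dx": 0,"dy": 0,"dz": 0,"roll": 0,"claw": -1},{"dx": 0,"dy": 0,"dz": 0,"roll": 0,"claw": -1},{"dx": 0,"dy": 0,"dz": 0,"roll": 0,"claw": -1},{"dx": 0,"dy": 0,"dz": 0,"roll": 0,"claw": -1}]}}

```text
clock: 26.52
tcp_pos: [0.4427, 0.2433, 0.0058]
orientation: [0.0, 0.755, 0.656, 0.001]
wrist_force: [-0.8, -0.6, 6.2]
finger_gap: 0.0303
grip_force: 61.1
```

Emit:
{"name": "send_rows", "arguments": {"increments": [{"dx": 0,"dy": 0,"dz": 1,"roll": 0,"claw": -1},{"dx": 0,"dy": 0,"dz": 3,"roll": 0,"claw": -1},{"dx": 0,"dy": 0,"dz": 5,"roll": 0,"claw": -1},{"dx": 0,"dy": 0,"dz": 7,"roll": 0,"claw": -1},{"dx": 0,"dy": 0,"dz": 8,"roll": 0,"claw": -1}]}}

```text
clock: 27.15
tcp_pos: [0.4426, 0.2433, 0.2079]
orientation: [0.001, 0.755, 0.656, 0.002]
wrist_force: [0.5, -0.1, -1.6]
finger_gap: 0.0304
grip_force: 60.2
```

Emit:
{"name": "send_rows", "arguments": {"increments": [{"dx": 0,"dy": -2,"dz": 0,"roll": 0,"claw": -1},{"dx": -0.1,"dy": -4,"dz": 0,"roll": 0,"claw": -1},{"dx": -0.2,"dy": -6,"dz": 0,"roll": 0,"claw": -1},{"dx": -0.2,"dy": -8,"dz": 0,"roll": 0,"claw": -1},{"dx": -0.2,"dy": -10,"dz": 0,"roll": 0,"claw": -1}]}}

```text
clock: 27.78
tcp_pos: [0.4364, -0.0085, 0.2049]
orientation: [0.0, 0.754, 0.656, 0.0]
wrist_force: [-0.5, -0.5, -1.2]
finger_gap: 0.0304
grip_force: 60.2
```

Emit:
{"name": "send_rows", "arguments": {"increments": [{"dx": -0.1,"dy": -2,"dz": 0,"roll": 0,"claw": -1},{"dx": -0.2,"dy": -4,"dz": 0,"roll": 0,"claw": -1},{"dx": -0.24,"dy": -6,"dz": 0,"roll": 0,"claw": -1},{"dx": -0.24,"dy": -8,"dz": 0,"roll": 0,"claw": -1},{"dx": -0.24,"dy": -9.36,"dz": 0,"roll": 0,"claw": -1}]}}

```text
clock: 28.4
tcp_pos: [0.4304, -0.2431, 0.2047]
orientation: [0.0, 0.755, 0.656, 0.0]
wrist_force: [0.8, 0.7, -0.9]
finger_gap: 0.0306
grip_force: 60.2
```

Emit:
{"name": "send_rows", "arguments": {"increments": [{"dx": 0,"dy": 0,"dz": -2,"roll": 0,"claw": -1},{"dx": 0,"dy": 0,"dz": -4,"roll": 0,"claw": -1},{"dx": 0,"dy": 0,"dz": -5,"roll": 0,"claw": -1},{"dx": 0,"dy": 0,"dz": -5,"roll": 0,"claw": -1},{"dx": 0,"dy": 0,"dz": -5,"roll": 0,"claw": -1}]}}

```text
clock: 29.02
tcp_pos: [0.4314, -0.2415, 0.0809]
orientation: [0.001, 0.755, 0.656, 0.0]
wrist_force: [-0.6, -0.4, -0.3]
finger_gap: 0.0304
grip_force: 60.2
```

Run:
```python
from h import *
s=get_state();p=s['tcp_pos'];q=s['orientation'];a=2*np.arctan2(q[2],q[1])-np.pi/2
print(p,np.degrees(a),s['wrist_force'].round(1))
w=snap('wrist','w13.png');im=w['image'].copy()
def box(c,a,hx,hy,z,col):
    for i in(-1,1):
        for j in(-1,1):
            x,y=i*hx,j*hy;P=[c[0]+np.cos(a)*x-np.sin(a)*y,c[1]+np.sin(a)*x+np.cos(a)*y,z]
            cv2.circle(im,tuple(proj(w,P).astype(int)),3,col,1)
box(p,a,.016,.052,p[2]+.0152,(0,255,0));box([.4317,-.2415],np.radians(-7.8),.026,.067,.006,(255,255,0))
cv2.imwrite('pics/w13.png',im)
```

```text
[ 0.4313782  -0.24150546  0.08088319] -7.972017025177104 [-0.6 -0.4 -0.3]
```

View pics/w13.png

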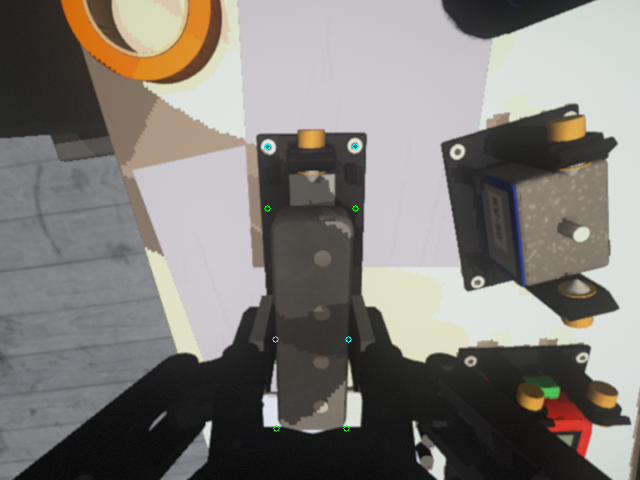

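Hub and dock screws match predictions, so I'll press it in. That uses up the picture budget; from here on I check numerically.

Emit:
{"name": "send_rows", "arguments": {"increments": [{"dx": 0,"dy": 0.03,"dz": -0.5,"roll": 0,"claw": -1},{"dx": 0,"dy": 0.03,"dz": -0.9,"roll": 0,"claw": -1},{"dx": 0,"dy": 0.03,"dz": -1.2,"roll": 0,"claw": -1},{"dx": 0,"dy": 0.03,"dz": -1.5,"roll": 0,"claw": -1},{"dx": 0,"dy": 0.03,"dz": -1.7,"roll": 0,"claw": -1}]}}

```text
clock: 29.7
tcp_pos: [0.4313, -0.2397, 0.0376]
orientation: [-0.0, 0.754, 0.656, 0.001]
wrist_force: [-0.5, 6.2, 11.1]
finger_gap: 0.0304
grip_force: 61.6
```

Emit:
{"name": "send_rows", "arguments": {"increments": [{"dx": 0,"dy": 0,"dz": -0.3,"roll": 0,"claw": -1},{"dx": 0,"dy": 0,"dz": -0.6,"roll": 0,"claw": -1},{"dx": 0,"dy": 0,"dz": -0.9,"roll": 0,"claw": -1},{"dx": 0,"dy": 0,"dz": -1.15,"roll": 0,"claw": -1},{"dx": 0,"dy": 0,"dz": -1.15,"roll": 0,"claw": -1}]}}

```text
clock: 30.32
tcp_pos: [0.4304, -0.2398, 0.0118]
orientation: [0.0, 0.754, 0.656, 0.0]
wrist_force: [-10.9, 8.5, 35.7]
finger_gap: 0.0305
grip_force: 65.3
```

Emit:
{"name": "send_rows", "arguments": {"increments": [{"dx": 0,"dy": 0,"dz": -0.05,"roll": 0,"claw": -1},{"dx": 0,"dy": 0,"dz": -0.08,"roll": 0,"claw": -1},{"dx": 0,"dy": 0,"dz": -0.08,"roll": 0,"claw": -1},{"dx": 0,"dy": 0,"dz": -0.08,"roll": 0,"claw": -1},{"dx": 0,"dy": 0,"dz": -0.08,"roll": 0,"claw": -1}]}}

```text
clock: 30.95
tcp_pos: [0.4304, -0.2398, 0.0117]
orientation: [0.001, 0.754, 0.656, 0.0]
wrist_force: [-14.9, 13.5, 53.9]
finger_gap: 0.0304
grip_force: 67.5
```

Emit:
{"name": "send_rows", "arguments": {"increments": [{"dx": 0,"dy": 0,"dz": 0.12,"roll": 0,"claw": -1},{"dx": 0,"dy": 0,"dz": 0.2,"roll": 0,"claw": -1},{"dx": 0,"dy": 0,"dz": 0.2,"roll": 0,"claw": 1},{"dx": 0,"dy": 0,"dz": 0.2,"roll": 0,"claw": 1},{"dx": 0,"dy": 0,"dz": 0.2,"roll": 0,"claw": 1}]}}

```text
clock: 31.58
tcp_pos: [0.4306, -0.2403, 0.0111]
orientation: [-0.0, 0.755, 0.656, -0.0]
wrist_force: [0.3, -0.4, -0.1]
finger_gap: 0.0827
grip_force: 0.0
```

Emit:
{"name": "send_rows", "arguments": {"increments": [{"dx": 0,"dy": 0,"dz": 0,"roll": 0,"claw": 1},{"dx": 0,"dy": 0,"dz": 0.5,"roll": 0,"claw": 1},{"dx": 0,"dy": 0,"dz": 2.5,"roll": 0,"claw": 1},{"dx": 0,"dy": 0,"dz": 5,"roll": 0,"claw": 1},{"dx": 0,"dy": 0,"dz": 7.4,"roll": 0,"claw": 1}]}}

```text
clock: 32.2
tcp_pos: [0.4306, -0.2402, 0.1995]
orientation: [0.001, 0.755, 0.656, 0.0]
wrist_force: [2.0, -1.2, 0.2]
finger_gap: 0.0857
grip_force: 0.0
```

```bash
cat > hubchk.py <<'E'
from h import *
s=get_state();p=s['tcp_pos'];q=s['orientation'];print(p,np.degrees(2*np.arctan2(q[2],q[1]))-90)
w=snap('wrist','w14.png');im=w['image'];g=cv2.cvtColor(im,cv2.COLOR_BGR2GRAY)
a=np.radians(-8)
P=np.array([proj(w,[.4312+np.cos(a)*x-np.sin(a)*y,-.2412+np.sin(a)*x+np.cos(a)*y,.027]) for x,y in[(-.016,.052),(.016,.052),(.016,-.052),(-.016,-.052)]])
print('pred',P.round(1).tolist())
# LED/port spots: bright spots along the hub
m=np.zeros(g.shape,np.uint8);cv2.fillConvexPoly(m,P.astype(int),1)
t=cv2.morphologyEx(g,cv2.MORPH_TOPHAT,np.ones((13,13)))*m
n,_,st,ce=cv2.connectedComponentsWithStats((t>25).astype(np.uint8))
for i in range(1,n):
    if st[i,4]>8: print('spot',ce[i].round(1),st[i,4],(ray(w,*ce[i],.027)[:2]*1000).round(1))
u=int(P[:,0].mean());print('col',g[int(P[0,1])-25:int(P[3,1])+25,u].tolist())
E
python3 hubchk.py
```

```text
[ 0.43058838 -0.24017467  0.19947887] -7.978018247958985
pred [[293.6, 156.0], [330.7, 156.0], [328.7, 266.7], [295.4, 266.7]]
spot [311.2 156.2] 35 [ 437.6 -189.8]
spot [323.8 156.3] 31 [ 448.4 -191.3]
spot [322.5 167. ] 172 [ 446.1 -200.3]
spot [316.6 177.8] 35 [ 439.7 -208.9]
spot [316.6 204.6] 30 [ 436.5 -232.9]
spot [324.1 225.7] 24 [ 440.6 -253.5]
spot [318.  231.1] 25 [ 434.4 -258. ]
spot [316.6 254. ] 41 [ 430.  -280.4]
spot [322.4 265.6] 12 [ 433.9 -292.9]
col [154, 153, 154, 154, 154, 152, 138, 99, 60, 51, 48, 45, 43, 48, 44, 43, 40, 41, 40, 40, 54, 100, 136, 138, 130, 128, 129, 126, 103, 76, 77, 91, 89, 80, 73, 69, 68, 69, 68, 68, 68, 68, 65, 66, 67, 73, 75, 76, 79, 77, 79, 77, 79, 79, 78, 79, 76, 76, 77, 76, 76, 76, 75, 75, 77, 76, 74, 73, 74, 74, 74, 74, 75, 78, 78, 77, 77, 77, 75, 75, 77, 75, 77, 76, 78, 74, 77, 77, 76, 76, 74, 73, 74, 76, 76, 76, 72, 74, 76, 77, 80, 78, 80, 96, 103, 107, 108, 108, 108, 108, 107, 108, 107, 108, 109, 108, 109, 110, 109, 108, 108, 107, 106, 110, 114, 110, 107, 107, 107, 106, 108, 109, 109, 101, 80, 63, 60, 65, 80, 98, 110, 120, 119, 101, 81, 86, 74, 53, 44, 47, 47, 47, 46, 46, 51, 49, 58, 92, 122, 134, 135]
```

Emit:
{"name": "send_rows", "arguments": {"increments": [{"dx": 0,"dy": 2,"dz": 0.6,"roll": 1.16,"claw": 1},{"dx": 0,"dy": 4,"dz": 1.2,"roll": 2.32,"claw": 1},{"dx": 0,"dy": 6,"dz": 1.2,"roll": 3.48,"claw": 1},{"dx": 0.5,"dy": 8,"dz": 1.2,"roll": 4.64,"claw": 1},{"dx": 1,"dy": 10,"dz": 1.2,"roll": 5.8,"claw": 1}]}}

```text
clock: 32.88
tcp_pos: [0.4559, 0.0112, 0.2278]
orientation: [0.001, 0.433, 0.901, 0.0]
wrist_force: [1.2, -0.7, 0.9]
finger_gap: 0.0855
grip_force: 0.0
```

Emit:
{"name": "send_rows", "arguments": {"increments": [{"dx": 0.8,"dy": 2,"dz": 0,"roll": 1.16,"claw": 1},{"dx": 1.6,"dy": 4,"dz": 0,"roll": 2.32,"claw": 1},{"dx": 2.4,"dy": 6,"dz": 0,"roll": 3.48,"claw": 1},{"dx": 3.2,"dy": 8,"dz": 0,"roll": 4.64,"claw": 1},{"dx": 4.2,"dy": 10.2,"dz": 0,"roll": 5.84,"claw": 1}]}}

```text
clock: 33.5
tcp_pos: [0.5611, 0.2663, 0.2277]
orientation: [0.001, 0.04, 0.999, 0.0]
wrist_force: [1.2, 0.2, 1.1]
finger_gap: 0.0853
grip_force: 0.0
```

Emit:
{"name": "send_rows", "arguments": {"increments": [{"dx": 0,"dy": 0.2,"dz": -1,"roll": 0,"claw": 1},{"dx": 0,"dy": 0.2,"dz": -2,"roll": 0,"claw": 1},{"dx": 0,"dy": 0.2,"dz": -2,"roll": 0,"claw": 1},{"dx": 0,"dy": 0.2,"dz": -2,"roll": 0,"claw": 1},{"dx": 0,"dy": 0.2,"dz": -2,"roll": 0,"claw": 1}]}}

```text
clock: 34.12
tcp_pos: [0.5616, 0.2697, 0.1784]
orientation: [0.001, 0.043, 0.999, 0.001]
wrist_force: [0.2, -0.3, 0.5]
finger_gap: 0.0856
grip_force: 0.0
```

Run:
```python
from h import *
import pickle
s=get_state();p=s['tcp_pos'];q=s['orientation'];print(p,np.degrees(2*np.arctan2(q[2],q[1]))-90)
w=snap('wrist','w15.png');pickle.dump(w,open('w15.pkl','wb'));im=w['image']
V=im.max(2)
u,v=proj(w,[.562,.271,.015]);print('pred px',u,v)
c=(-np.array(w['world_to_cam'])[:3,:3].T@np.array(w['world_to_cam'])[:3,3]);print('cam',c)
m=V<110
n,lab,st,ce=cv2.connectedComponentsWithStats(cv2.morphologyEx(m.astype(np.uint8),cv2.MORPH_OPEN,np.ones((3,3))))
for i in range(1,n):
    if st[i,4]>800: print(i,st[i].tolist(),ce[i].round(0).tolist())
i=lab[int(v),int(u)]
if i:
    for z in(0,.01,.015,.02): k=pose(w,lab==i,z,'mouse z%g'%z)
# hub ports on the table
w1=pickle.load(open('w1.pkl','rb'))
for a in[(198,412),(193,452),(190,491),(187,527)]: print((ray(w1,a[0]/1.8+150,a[1]/1.8+50,.021)[:2]*1000).round(1))
```

```text
[0.56160733 0.26968175 0.17839615] 85.11704302421765
pred px 313.3280003323416 215.88976817982612
cam [0.47718983 0.27646664 0.3200348 ]
1 [0, 0, 163, 91, 13679] [82.0, 42.0]
10 [0, 132, 640, 348, 109510] [247.0, 353.0]
13 [279, 155, 63, 115, 6214] [311.0, 211.0]
mouse z0 rect c 565.3 268.3 size 56.5 109.6 ang 86.7 px (279, 155, 63, 115)
mouse z0.01 rect c 562.6 268.5 size 54.7 106.2 ang 86.7 px (279, 155, 63, 115)
mouse z0.015 rect c 561.2 268.7 size 53.8 104.5 ang 86.7 px (279, 155, 63, 115)
mouse z0.02 rect c 559.8 268.8 size 52.9 102.8 ang 86.7 px (279, 155, 63, 115)
[450.9 275.2]
[446.9 251.1]
[443.9 226.5]
[440.8 202.8]
```

Emit:
{"name": "send_rows", "arguments": {"increments": [{"dx": 0.02,"dy": -0.04,"dz": -2.2,"roll": 0.15,"claw": 1},{"dx": 0.02,"dy": -0.04,"dz": -4.4,"roll": 0.15,"claw": 1},{"dx": 0.02,"dy": -0.04,"dz": -6.2,"roll": 0.15,"claw": 1},{"dx": 0.02,"dy": -0.04,"dz": -6.85,"roll": 0.15,"claw": 1},{"dx": 0.02,"dy": -0.04,"dz": -6.85,"roll": 0.15,"claw": 1}]}}

```text
clock: 34.8
tcp_pos: [0.5612, 0.2686, 0.0053]
orientation: [-0.0, 0.032, 0.999, -0.0]
wrist_force: [-0.9, -1.6, -0.5]
finger_gap: 0.0853
grip_force: 0.0
```

Emit:
{"name": "send_rows", "arguments": {"increments": [{"dx": 0,"dy": 0,"dz": 0,"roll": 0,"claw": 1},{"dx": 0,"dy": 0,"dz": 0,"roll": 0,"claw": -1},{"dx": 0,"dy": 0,"dz": 0,"roll": 0,"claw": -1},{"dx": 0,"dy": 0,"dz": 0,"roll": 0,"claw": -1},{"dx": 0,"dy": 0,"dz": 0,"roll": 0,"claw": -1}], "grip_force": 30}}

```text
clock: 35.42
tcp_pos: [0.5622, 0.2691, 0.0071]
orientation: [0.001, 0.032, 0.999, 0.0]
wrist_force: [-1.8, -0.7, 5.5]
finger_gap: 0.0516
grip_force: 30.3
```

Emit:
{"name": "send_rows", "arguments": {"increments": [{"dx": 0,"dy": 0,"dz": 0,"roll": 0,"claw": -1},{"dx": 0,"dy": 0,"dz": 0.5,"roll": 0,"claw": -1},{"dx": 0,"dy": 0,"dz": 2,"roll": 0,"claw": -1},{"dx": 0,"dy": 0,"dz": 4,"roll": 0,"claw": -1},{"dx": 0,"dy": 0,"dz": 6,"roll": 0,"claw": -1}]}}

```text
clock: 36.05
tcp_pos: [0.5609, 0.2686, 0.1573]
orientation: [-0.0, 0.032, 0.999, 0.0]
wrist_force: [0.1, -0.2, -1.1]
finger_gap: 0.0515
grip_force: 31.0
```

```bash
cat > mh.py <<'E'
from h import *
import pickle
s=get_state();p=s['tcp_pos'];q=s['orientation'];a=2*np.arctan2(q[2],q[1])-np.pi/2;print(p,np.degrees(a))
w=snap('wrist','w16.png');im=w['image'];V=im.max(2)
m=cv2.morphologyEx((V<110).astype(np.uint8),cv2.MORPH_OPEN,np.ones((3,3)))
u,v=proj(w,[p[0]-.02,p[1],p[2]+.01]).astype(int);print('seed',u,v)
n,lab=cv2.connectedComponents(m);L=lab==lab[v,u]
for dz in(.005,.01,.015):
  z=p[2]-.007+dz;out=[]
  ys=np.nonzero(L[:,u-60:u+60].any(1))[0];t=ys.min();xs=np.nonzero(L[t])[0]
  e=ray(w,xs.mean(),t,z);out=[t,xs.min(),xs.max(),(e-p)[:2].round(4)*1e3]
  for r in(t+25,t+40,t+55):
    x=np.nonzero(L[r,u-90:u+90])[0]+u-90
    A=(ray(w,x.min(),r,z)-p)*1e3;B=(ray(w,x.max(),r,z)-p)*1e3;out.append((((A+B)/2)[:2].round(1).tolist(),np.hypot(*(A-B)[:2]).round(1)))
  print(dz,out)
E
python3 mh.py
python3 - <<'E'
import sys;sys.path.insert(0,'.')
from h import *
import pickle
w=pickle.load(open('w15.pkl','rb'));m=(w['image'].max(2)<110)
for z in(.005,.01,.015):
    for r in(155,156): 
        x=np.nonzero(m[r,270:350])[0]+270
        if len(x): print(z,r,x.min(),x.max(),(ray(w,x.mean(),r,z)*1e3)[:2].round(1))
E
```

```text
[0.56085445 0.26859297 0.15730566] 86.34451174160716
seed 309 281
0.005 [np.int64(197), np.int64(0), np.int64(312), array([-58.5, -90.7]), ([-41.9, 2.3], np.float64(44.1)), ([-35.2, 1.9], np.float64(49.9)), ([-28.4, 1.2], np.float64(52.8))]
0.01 [np.int64(197), np.int64(0), np.int64(312), array([-59.4, -87.3]), ([-43.3, 2.4], np.float64(42.6)), ([-36.9, 2.0], np.float64(48.2)), ([-30.3, 1.4], np.float64(51.0))]
0.015 [np.int64(197), np.int64(0), np.int64(312), array([-60.3, -84. ]), ([-44.8, 2.5], np.float64(41.1)), ([-38.6, 2.1], np.float64(46.4)), ([-32.3, 1.5], np.float64(49.1))]
0.005 155 309 315 [510.3 274.2]
0.005 156 301 321 [511.1 273.3]
0.01 155 309 315 [509.8 274.3]
0.01 156 301 321 [510.5 273.4]
0.015 155 309 315 [509.3 274.3]
0.015 156 301 321 [510.  273.4]
```

Emit:
{"name": "send_rows", "arguments": {"increments": [{"dx": -0.6,"dy": -0.5,"dz": 1.6,"roll": 0,"claw": -1},{"dx": -1.2,"dy": -1.5,"dz": 2.4,"roll": 0,"claw": -1},{"dx": -1.9,"dy": -3.5,"dz": 2.4,"roll": 0,"claw": -1},{"dx": -2.6,"dy": -5.5,"dz": 2.4,"roll": 0,"claw": -1},{"dx": -3.2,"dy": -7.5,"dz": 2.4,"roll": 0,"claw": -1}]}}

```text
clock: 36.72
tcp_pos: [0.4804, 0.0799, 0.216]
orientation: [0.001, 0.032, 1.0, -0.0]
wrist_force: [0.5, -0.8, -1.2]
finger_gap: 0.0514
grip_force: 31.2
```

Emit:
{"name": "send_rows", "arguments": {"increments": [{"dx": -0.4,"dy": -2,"dz": 0,"roll": 0,"claw": -1},{"dx": -0.8,"dy": -4,"dz": 0,"roll": 0,"claw": -1},{"dx": -1.2,"dy": -6,"dz": 0,"roll": 0,"claw": -1},{"dx": -1.6,"dy": -8,"dz": 0,"roll": 0,"claw": -1},{"dx": -1.9,"dy": -10,"dz": 0,"roll": 0,"claw": -1}]}}

```text
clock: 37.35
tcp_pos: [0.4331, -0.1703, 0.216]
orientation: [0.001, 0.032, 0.999, -0.0]
wrist_force: [1.4, -1.1, -0.2]
finger_gap: 0.0513
grip_force: 31.2
```

Emit:
{"name": "send_rows", "arguments": {"increments": [{"dx": 0,"dy": -2,"dz": 0,"roll": 0,"claw": -1},{"dx": 0,"dy": -4,"dz": 0,"roll": -0.1,"claw": -1},{"dx": 0,"dy": -6,"dz": 0,"roll": -0.1,"claw": -1},{"dx": 0,"dy": -8,"dz": 0,"roll": -0.1,"claw": -1},{"dx": 0,"dy": -9.45,"dz": 0,"roll": -0.1,"claw": -1}]}}

```text
clock: 37.98
tcp_pos: [0.4333, -0.4072, 0.2157]
orientation: [0.0, 0.04, 0.999, -0.0]
wrist_force: [-0.2, 0.6, -1.1]
finger_gap: 0.0511
grip_force: 31.2
```

Emit:
{"name": "send_rows", "arguments": {"increments": [{"dx": 0,"dy": 0,"dz": -2,"roll": 0,"claw": -1},{"dx": 0,"dy": 0,"dz": -4,"roll": 0,"claw": -1},{"dx": 0,"dy": 0,"dz": -5.6,"roll": 0,"claw": -1},{"dx": 0,"dy": 0,"dz": -5.6,"roll": 0,"claw": -1},{"dx": 0,"dy": 0,"dz": -5.6,"roll": 0,"claw": -1}]}}

```text
clock: 38.6
tcp_pos: [0.4344, -0.4058, 0.0771]
orientation: [0.001, 0.039, 0.999, -0.001]
wrist_force: [-0.2, -0.3, -0.6]
finger_gap: 0.0514
grip_force: 31.2
```

Emit:
{"name": "send_rows", "arguments": {"increments": [{"dx": 0,"dy": 0,"dz": 0,"roll": 0,"claw": -1},{"dx": 0,"dy": 0,"dz": 0,"roll": 0,"claw": -1},{"dx": 0,"dy": 0,"dz": 0,"roll": 0,"claw": -1},{"dx": 0,"dy": 0,"dz": 0,"roll": 0,"claw": -1},{"dx": 0,"dy": 0,"dz": 0,"roll": 0,"claw": -1}]}}

```text
clock: 39.22
tcp_pos: [0.4337, -0.405, 0.0753]
orientation: [-0.0, 0.039, 0.999, 0.0]
wrist_force: [0.4, -0.2, -1.3]
finger_gap: 0.0518
grip_force: 31.2
```

Run:
```python
from h import *
import pickle
s=get_state();p=s['tcp_pos'];q=s['orientation'];a=2*np.arctan2(q[2],q[1])-np.pi/2;print(p,np.degrees(a)-90,s['wrist_force'].round(1),s['finger_gap'])
w=snap('wrist','w17.png');pickle.dump(w,open('w17.pkl','wb'));im=w['image'];g=cv2.GaussianBlur(cv2.cvtColor(im,cv2.COLOR_BGR2GRAY),(3,3),0)
n=np.array([.4349,-.4053]);b=np.radians(-4.8);R=np.array([[np.cos(b),-np.sin(b)],[np.sin(b),np.cos(b)]])
W=[]
for x,y in[(-65,40),(-65,-40)]:
    P=n+R@[x/1e3,y/1e3];u,v=proj(w,[*P,.006]).round().astype(int);r=8
    sub=g[v-r:v+r+1,u-r:u+r+1].astype(float);wt=np.clip(np.percentile(sub,30)-sub,0,None);Y,X=np.mgrid[-r:r+1,-r:r+1]
    c=[u+(wt*X).sum()/wt.sum(),v+(wt*Y).sum()/wt.sum()];print('hole pred',u,v,'seen',np.round(c,1),'min/med',sub.min(),np.median(sub),'off mm',((ray(w,*c,.006)[:2]-P)*1e3).round(1))
u,v=proj(w,[p[0]-.053,p[1]+.003,p[2]+.003]).round().astype(int);print('mouse end pred',u,v)
for du in(-12,0,12): print(du,g[v-30:v+31,u+du].tolist())
```

```text
[ 0.43373812 -0.40504578  0.07533595] -4.45669084337564 [ 0.4 -0.2 -1.3] 0.05180167488955217
hole pred 382 153 seen [380.8 155.4] min/med 58.0 71.0 off mm [ 1.2 -0.5]
hole pred 243 152 seen [244.9 153.1] min/med 87.0 108.0 off mm [0.5 0.9]
mouse end pred 309 199
-12 [116, 120, 120, 119, 119, 119, 119, 119, 118, 118, 119, 119, 119, 119, 118, 118, 119, 119, 118, 118, 118, 118, 118, 118, 117, 117, 117, 111, 94, 68, 47, 38, 38, 40, 41, 41, 41, 40, 40, 40, 39, 39, 38, 39, 39, 39, 40, 40, 40, 40, 41, 41, 41, 42, 42, 42, 42, 41, 41, 41, 41]
0 [119, 119, 119, 119, 119, 119, 119, 119, 119, 119, 118, 118, 118, 118, 118, 118, 118, 118, 117, 114, 112, 108, 101, 95, 93, 92, 89, 77, 58, 43, 38, 38, 39, 39, 39, 39, 39, 39, 38, 38, 38, 37, 38, 39, 39, 39, 39, 39, 39, 39, 39, 39, 39, 38, 38, 39, 39, 39, 39, 39, 39]
12 [121, 121, 121, 120, 120, 119, 120, 120, 120, 119, 119, 119, 119, 119, 119, 119, 118, 114, 105, 98, 94, 93, 93, 93, 93, 93, 92, 85, 68, 49, 39, 37, 38, 39, 38, 38, 38, 38, 38, 38, 37, 38, 38, 38, 38, 39, 39, 39, 38, 38, 39, 39, 40, 40, 40, 40, 40, 40, 40, 40, 40]
```

Emit:
{"name": "send_rows", "arguments": {"increments": [{"dx": 0.02,"dy": 0,"dz": -0.8,"roll": 0,"claw": -1},{"dx": 0.02,"dy": 0,"dz": -1.5,"roll": 0,"claw": -1},{"dx": 0.02,"dy": 0,"dz": -1.7,"roll": 0,"claw": -1},{"dx": 0.02,"dy": 0,"dz": -1.9,"roll": 0,"claw": -1},{"dx": 0.02,"dy": 0,"dz": -2.0,"roll": 0,"claw": -1}]}}

```text
clock: 39.9
tcp_pos: [0.4345, -0.4053, 0.0256]
orientation: [0.0, 0.039, 0.999, -0.0]
wrist_force: [-0.1, 0.3, 0.0]
finger_gap: 0.0511
grip_force: 31.2
```

Emit:
{"name": "send_rows", "arguments": {"increments": [{"dx": 0,"dy": 0,"dz": -0.15,"roll": 0,"claw": -1},{"dx": 0,"dy": 0,"dz": -0.3,"roll": 0,"claw": -1},{"dx": 0,"dy": 0,"dz": -0.4,"roll": 0,"claw": -1},{"dx": 0,"dy": 0,"dz": -0.48,"roll": 0,"claw": -1},{"dx": 0,"dy": 0,"dz": -0.48,"roll": 0,"claw": -1}]}}

```text
clock: 40.52
tcp_pos: [0.4343, -0.4051, 0.0133]
orientation: [0.0, 0.039, 0.999, 0.0]
wrist_force: [-0.7, 0.5, -1.2]
finger_gap: 0.0514
grip_force: 31.2
```

Emit:
{"name": "send_rows", "arguments": {"increments": [{"dx": 0,"dy": 0,"dz": 0,"roll": 0,"claw": -1},{"dx": 0,"dy": 0,"dz": 0,"roll": 0,"claw": -1},{"dx": 0,"dy": 0,"dz": 0,"roll": 0,"claw": -1},{"dx": 0,"dy": 0,"dz": 0,"roll": 0,"claw": -1},{"dx": 0,"dy": 0,"dz": 0,"roll": 0,"claw": -1}]}}

```text
clock: 41.15
tcp_pos: [0.4343, -0.4051, 0.0133]
orientation: [0.0, 0.039, 0.999, 0.0]
wrist_force: [0.6, 0.3, -1.4]
finger_gap: 0.0518
grip_force: 31.2
```

Emit:
{"name": "send_rows", "arguments": {"increments": [{"dx": 0,"dy": 0,"dz": -0.04,"roll": 0,"claw": -1},{"dx": 0,"dy": 0,"dz": -0.08,"roll": 0,"claw": -1},{"dx": 0,"dy": 0,"dz": -0.08,"roll": 0,"claw": -1},{"dx": 0,"dy": 0,"dz": -0.08,"roll": 0,"claw": -1},{"dx": 0,"dy": 0,"dz": -0.08,"roll": 0,"claw": -1}]}}

```text
clock: 41.78
tcp_pos: [0.4344, -0.4052, 0.0131]
orientation: [0.0, 0.039, 0.999, -0.0]
wrist_force: [-3.0, 2.6, 10.6]
finger_gap: 0.0516
grip_force: 33.5
```

Emit:
{"name": "send_rows", "arguments": {"increments": [{"dx": 0,"dy": 0,"dz": 0,"roll": 0,"claw": 1},{"dx": 0,"dy": 0,"dz": 0,"roll": 0,"claw": 1},{"dx": 0,"dy": 0,"dz": 0,"roll": 0,"claw": 1},{"dx": 0,"dy": 0,"dz": 0,"roll": 0,"claw": 1},{"dx": 0,"dy": 0,"dz": 0.4,"roll": 0,"claw": 1}]}}

```text
clock: 42.4
tcp_pos: [0.4337, -0.4044, 0.0207]
orientation: [-0.001, 0.039, 0.999, 0.001]
wrist_force: [-0.6, -0.2, -0.7]
finger_gap: 0.0854
grip_force: 0.0
```

Emit:
{"name": "send_rows", "arguments": {"increments": [{"dx": 0,"dy": 0,"dz": 1,"roll": 0,"claw": 1},{"dx": 0,"dy": 0,"dz": 3,"roll": 0,"claw": 1},{"dx": 0,"dy": 0,"dz": 5.5,"roll": 0,"claw": 1},{"dx": 0,"dy": 0,"dz": 8,"roll": 0,"claw": 1},{"dx": 0,"dy": 0,"dz": 8,"roll": 0,"claw": 1}]}}

```text
clock: 43.02
tcp_pos: [0.4364, -0.4076, 0.2285]
orientation: [0.004, 0.039, 0.999, -0.004]
wrist_force: [-0.3, 0.7, 0.1]
finger_gap: 0.0849
grip_force: 0.0
```

Run:
```python
from h import *
import pickle
s=get_state();p=s['tcp_pos'];print(p)
w=snap('wrist','w18.png');im=w['image'];V=im.max(2);h=cv2.cvtColor(im,cv2.COLOR_BGR2HSV).astype(int)
u,v=proj(w,[.4345,-.405,.03]).astype(int)
m=cv2.morphologyEx((V<75).astype(np.uint8),cv2.MORPH_OPEN,np.ones((7,7)));n,lab,st,_=cv2.connectedComponentsWithStats(m)
L=lab==lab[v,u];print('seed',u,v,lab[v,u],st[lab[v,u]])
for z in(.012,.016,.021): pose(w,L,z,'mouse z%g'%z,3)
# top-view: grey mouse, three docks and bystanders vs first frame
c=snap('top');a=cv2.imread('pics/top0.png');d=cv2.absdiff(a,c['image']).max(2)
d=cv2.morphologyEx((d>45).astype(np.uint8),cv2.MORPH_OPEN,np.ones((3,3)));n,_,st,ce=cv2.connectedComponentsWithStats(d)
for i in range(1,n):
    if st[i,4]>25: print('changed',ce[i].round(0),st[i,:5].tolist())
```

```text
[ 0.43639324 -0.40757044  0.2285344 ]
seed 316 202 4 [ 289  147   54  102 4799]
mouse z0.012 rect c 436.0 -405.6 size 53.9 105.7 ang 86.3 px (289, 147, 54, 102)
mouse z0.016 rect c 435.1 -405.6 size 53.3 104.6 ang 86.3 px (289, 147, 54, 102)
mouse z0.021 rect c 433.9 -405.5 size 52.6 103.1 ang 86.3 px (289, 147, 54, 102)
changed [212. 228.] [200, 207, 25, 43, 912]
changed [526. 374.] [338, 206, 302, 274, 34325]
changed [500. 223.] [478, 211, 45, 30, 655]
changed [419. 227.] [406, 215, 28, 24, 543]
changed [152. 228.] [136, 217, 32, 23, 654]
changed [473. 221.] [470, 216, 7, 12, 72]
changed [493. 238.] [472, 234, 43, 8, 162]
changed [155. 280.] [128, 264, 54, 32, 1424]
changed [222. 278.] [199, 269, 46, 19, 593]
changed [445. 289.] [444, 285, 4, 8, 29]
changed [609. 305.] [607, 301, 5, 9, 36]
changed [458. 327.] [418, 322, 74, 10, 508]
changed [348. 344.] [329, 331, 36, 32, 185]
changed [320. 384.] [258, 336, 117, 70, 4270]
changed [494. 355.] [490, 350, 10, 10, 39]
changed [241. 402.] [215, 373, 60, 52, 584]
changed [604. 429.] [562, 390, 78, 86, 625]
changed [264. 443.] [237, 406, 52, 74, 2412]
changed [322. 454.] [282, 429, 82, 51, 2195]
changed [290. 434.] [287, 431, 8, 7, 29]
changed [ 17. 454.] [0, 439, 37, 32, 786]
changed [231. 457.] [228, 453, 6, 9, 40]
changed [365. 476.] [360, 471, 9, 9, 52]
changed [355. 476.] [350, 473, 10, 7, 42]
```

```bash
python3 -c "
from workcell import hand_in
print(hand_in())"
```

```text
the job is handed in; nothing more can be done
None
```

The load cell, red meter and USB hub are each pressed down to the floor pad in their docks, and the mouse is flat in the nest. I did them in the order asked, the gripper is clear and the mug and tape roll were left alone; the job was handed in at about 43 s, and hand_in returned no verdict.

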